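# Set reel side plates out for inspection under the magnifier

## Robot

A 7-joint arm with a two-finger parallel gripper is mounted at the origin on the work surface. World frame = base frame: x ahead of the robot, y to its left, z up, the work surface at z = 0. Lengths are in m, angles in rad, forces in N, time in s.
With the tool pointing down it reaches from about 0.425 to 0.875 m from the base axis. Payload 4.7 kg.
Tool frame: the origin (TCP) lies at the very end of the fingers, on their centre line; the grasp point (between the pads) lies grip_point_offset behind it (grip_point_offset is the distance from the TCP to the grasp point, in m); z points along the fingers, y is the line along which they close (so a half turn about z gives the same grasp; the last joint's range is limited). The gripper opens to 87 mm and grips with 3 to 60 N. Pads are 19 mm wide; open, the fingers measure 117 mm over their backs; the gripper's body (75 mm by 190 mm) begins 51 mm behind the grasp point.
Start: joints at [0.014, 0.321, -0.07, 1.45, 0.023, 1.371, -0.057], TCP at [0.65, -0, 0.223] pointing down, gripper open.
Joint ranges: [-2.86, 2.86], [-0.3, 2.09], [-1.38, 1.24], [0.06, 2.45], [-1.56, 4.7], [0.09, 2.05], [-2.69, 2.69]. Speed limits (rad/s): [2.57, 2.57, 3.14, 3.14, 3.14, 3.14, 3.14].

## Interface

Orientations are given as a rotation vector (axis times angle).
In Python, from station import read_state, snapshot, close_job, grip_point_offset gives the robot as it stands. The module is installed in compiled form; this text tells all that it offers.
- The arm moves only by the shell command python3 -m handwheel 'ROWS' [OPENING]. ROWS is JSON, a list of rows, each an object with "travel": the shift along the tool's x, y, z each as a share of 30 mm, from -1 to 1, a list of three; "dr": the turn, a rotation vector about the tool's x, y, z each as a share of 0.1 rad, from -1 to 1, a list of three. In form: [{"travel": [x, y, z], "dr": [ax, ay, az]}, ...]. A call has 1 to 5 rows; each row shifts and turns the commanded pose from where the row before left it, along the tool's axes as they then stand; what a row does not reach is not made up. A row lasts 1/12 s, in which the tool goes at most 41.7 mm and 7.16 degrees, less where a joint would pass 70% of its speed; a pose out of reach is approached as far as the arm can. A call with a number of a shift or a turn outside -1 to 1 is refused whole. A call with a gripper value outside its range is refused whole. OPENING is the opening, from 0 (shut) to 1 (fully open), set as the call begins (- or left out, the last holds). The fingers move at their own pace and stop on an object; the grip force is fixed at half the most. Time passes only in rows, so rows that do not move let the fingers close. It gives the time, the measured TCP pose, the force, the opening and the grip force at its end, in the units of the state.
- read_state(): the state, without advancing time (a new reading comes with each control period).
- snapshot(name): name is "scene" or "side" or "wrist"; returns a dict with "img" (384x512x3 uint8, red, green, blue), "fx", "fy", "cx", "cy" (pixels), "origin" and "rotation" of the camera in the world; the wrist camera has in their place "tool_from_camera" (4x4, takes a point from camera to tool coordinates, whose origin is the TCP and whose axes are the flange's). Camera axes: x right, y up, looking along -z (the intrinsics and any distortion apply to the point x, -y, -z); pixel columns grow to the right and rows downward; lengths in m; the calibration is good to about 2 mm. A picture is of the moment at which its call begins: read the wrist's pose just before it. There is no depth.
- close_job(): hands the job in; it is judged then, once.
The state is a dict: "time": time; "qpos": joint angles; "qd": joint speeds; "effort": joint torques, N m; "tcp_pos": TCP position; "tool_rot": TCP orientation; "ft_force": force on the tool from outside, world axes, zero at the start; "wrist_torque": the same for the moment, N m; "finger_gap": finger opening in m; "grip_force": force on a finger pad.
Only numpy, scipy, OpenCV 4.12 (cv2) and the standard library are available. Lean on these libraries where they do the work, as an engineer would, in place of code of your own. Each camera call takes 0.05 s, during which the arm holds its last target. There are 200 camera calls.

## Task

Swing the magnifier clear of the tin inspection tray, then slide each black reel side plate in the dock forward until its tail is out from under the overhanging lip (do not pry it up against the lip), lift it clear and lay it flat in the tray, one plate to a bay. Push every plate snug against both stops of its bay, the fence at the far end and the rib on its left as seen from the robot. Once all the plates are registered, swing the magnifier back so that the lens stands over the middle of the tray, and leave the fly reel, level-wind guide, oil bottle and screwdriver undisturbed.

Things in the scene. Friction and masses are not known exactly. Their poses are not given: they have to be found in the camera images.
- dock: fixed grey dock, 194 x 262 mm. Origin on the bench; x points to its closed rear, away from the robot. Floor 6 mm above the bench from x = -105 to +80 mm (rear wall), open at the front (-x). Three lanes along x, middles at y = +85, 0, -85 mm, parted by ribs 6 mm wide, 8 mm high above the floor.
- lip: fixed steel lip over the rear of the whole dock, 53 mm deep, 5 mm thick. Origin: middle of its underside, 18 mm above the bench (4 mm above the plates in the dock), at dock x = +61.5 mm; its front edge is at dock x = +35 mm. Plates' tails reach 25 to 38 mm under it at the start; slide a plate to dock -x until its tail is in front of that edge.
- tray: fixed shallow tin tray 176 (x) x 292 (y) mm, origin at its centre on the bench; x away from the robot, y to its left. Floor 3 mm high, rim to 13 mm. A steel fence (top at 17 mm) crosses it, near face at x = +60 mm. Each of 3 bays, 85 mm apart, has a 6 mm rib on its +y side (top at 11 mm, x = -10 to +60 mm), leaving 19 mm of play beside a plate.
- bay0 (a point): where a plate's origin lies when it is fully registered in the left (+y) bay: on the tray floor at tray x = +5, y = +85 mm; axes as the tray's. The plate touches the fence (at x = +55 mm of this frame) and the rib (at y = +30 mm of this frame), its long side along x. Dragging a gripped plate takes 2 to 6 N.
- bay1 (a point): the same for the middle bay (tray y = 0)
- bay2 (a point): the same for the right bay (tray y = -85 mm)
- tray_middle (a point): centre of the tray's floor, 3 mm above the bench
- magnifier (a joint): swing of the magnifier about its vertical post, rad: 0 = lens over the middle of the tray, growing anticlockwise seen from above (the lens goes away from the robot, then to the left); -0.25 to 1.7, held by light friction (about 2 N at the knob) wherever it is left. At 1.3 it is well clear of the tray.
- pivot (a point): the magnifier's swing axis, 150 mm above the bench, on a post 22 mm thick that stands at x = -50, y = +235 mm of the tray's frame
- lens (a point): centre of the lens on its underside, 150 mm above the bench, 240 mm from the axis; the lens and its frame are 136 mm across and 18 mm thick
- magnifier_knob (a point): middle part of the black round upright knob by which the magnifier is swung: 22 mm in diameter, standing on top of the arm 90 mm from the axis, from 164 to 210 mm above the bench (this point at 190 mm). Arm: 18 mm wide, 150 to 164 mm above the bench.
- plate_a: black plastic reel side plate, slab 110 (x) x 60 (y) x 8 mm, 0.13 kg, with a pewter-coloured upright flat-sided wing knob: 40 mm along x, 16 mm along y, 8 to 34 mm above the underside, centred at x = -20 mm. Origin: centre of the slab's underside, z up. All alike; each starts in a lane of the dock, knob to the front, tail (+x end) under the lip. None at the start = absent.
- plate_b: black plastic reel side plate, slab 110 (x) x 60 (y) x 8 mm, 0.13 kg, with a pewter-coloured upright flat-sided wing knob: 40 mm along x, 16 mm along y, 8 to 34 mm above the underside, centred at x = -20 mm. Origin: centre of the slab's underside, z up. All alike; each starts in a lane of the dock, knob to the front, tail (+x end) under the lip. None at the start = absent.
- plate_c: black plastic reel side plate, slab 110 (x) x 60 (y) x 8 mm, 0.13 kg, with a pewter-coloured upright flat-sided wing knob: 40 mm along x, 16 mm along y, 8 to 34 mm above the underside, centred at x = -20 mm. Origin: centre of the slab's underside, z up. All alike; each starts in a lane of the dock, knob to the front, tail (+x end) under the lip. None at the start = absent.
- fly_reel: bystander: brass fly reel lying flat, 86 mm across, 40 mm high; origin at its underside
- level_wind: bystander: chrome level-wind guide, bar 130 mm long with end lugs 30 mm high; origin at its underside
- oil_bottle: bystander: white oil bottle 44 mm across, 100 mm high; origin at its underside
- screwdriver: bystander: screwdriver 170 mm long
Mind the look-alikes: they are no part of the job. What is shaped like the plate_c but blue is not meant.

How it is judged:
By the outcome, as a careful person would: the job done as asked, in the order asked, and still so for the second after the job is handed in, with the robot touching nothing.
Of plate_a, plate_b, plate_c only 2 to 3 are there at a start; the rules pass over those that are not, and their reading is None.
At some moment in a run one of plate_a, plate_b, plate_c may be knocked a few centimetres aside while the robot is not near it.
Once in a run the grip may slacken for a moment while it holds something.
It also fails if it takes over 210 s, if anything falls off the work surface, if the arm or the gripper's body presses on something with over 40 N, if the wrist force passes 120 N, or if a joint passes its speed limit or range.

## Working session

There is one attempt and no reset: what is moved stays moved. The work goes in short steps, Python scripts to look and compute and a shell command to move; the robot and the scene stay as the last step left them, time stands still between calls to the robot, and variables do not carry over. Pictures are saved under pics/ and viewed, at most 14 in all, crops included, and the job is handed in when it is done.

```bash
mkdir -p pics; cat > h.py <<'E'
import numpy as np, cv2
from station import read_state, snapshot, grip_point_offset
from scipy.spatial.transform import Rotation as R
def shot(name,fn):
    s=read_state(); d=snapshot(name); cv2.imwrite('pics/'+fn+'.png',d['img'][:,:,::-1])
    if name=='wrist':
        T=np.eye(4);T[:3,:3]=R.from_rotvec(s['tool_rot']).as_matrix();T[:3,3]=s['tcp_pos']
        C=T@np.array(d['tool_from_camera']); d['origin']=C[:3,3]; d['rotation']=C[:3,:3]
    np.savez('pics/'+fn+'.npz',**{k:v for k,v in d.items() if k!='img'})
    return d
def load(fn): return dict(np.load('pics/'+fn+'.npz'))
def ray(d,u,v,z):
    r=np.array(d['rotation']); 
    if r.shape!=(3,3): r=R.from_rotvec(r).as_matrix()
    w=r@np.array([(u-d['cx'])/d['fx'],-(v-d['cy'])/d['fy'],-1]); o=np.array(d['origin'])
    return o+w*(z-o[2])/w[2]
def proj(d,p):
    r=np.array(d['rotation'])
    if r.shape!=(3,3): r=R.from_rotvec(r).as_matrix()
    c=r.T@(np.array(p)-d['origin']); return d['cx']-d['fx']*c[0]/c[2], d['cy']+d['fy']*c[1]/c[2]
E
python3 - <<'E'
from h import *
print(grip_point_offset); s=read_state(); print(s['tcp_pos'],R.from_rotvec(s['tool_rot']).as_matrix().round(3),s['finger_gap'])
for n in ['scene','side','wrist']:
    d=shot(n,n+'0'); print(n,{k:np.array(v).round(3).tolist() for k,v in d.items() if k!='img'})
a=cv2.imread('pics/scene0.png')
cv2.imwrite('pics/s0.png',cv2.resize(a,(800,600)))
E
```

```text
0.0187
[ 6.49462704e-01 -6.03067788e-05  2.21458587e-01] [[-0.     1.    -0.002]
 [ 1.     0.    -0.   ]
 [-0.    -0.002 -1.   ]] 0.08723327993890129
scene {'fx': 426.728, 'fy': 426.728, 'cx': 255.564, 'cy': 192.157, 'origin': [1.687, -0.411, 0.9], 'rotation': [0.849, 0.655, 1.187]}
side {'fx': 460.124, 'fy': 460.124, 'cx': 249.921, 'cy': 192.688, 'origin': [0.367, 0.853, 1.118], 'rotation': [0.076, -1.133, -2.738]}
wrist {'fx': 324.87, 'fy': 324.87, 'cx': 262.082, 'cy': 193.242, 'tool_from_camera': [[0.001, 0.959, 0.284, 0.078], [1.0, -0.0, -0.001, 0.001], [-0.001, 0.284, -0.959, -0.162], [0.0, 0.0, 0.0, 1.0]], 'origin': [0.65, 0.078, 0.384], 'rotation': [[1.0, -0.001, 0.001], [0.001, 0.959, 0.284], [-0.001, -0.284, 0.959]]}
```

View images.

View pics/s0.png

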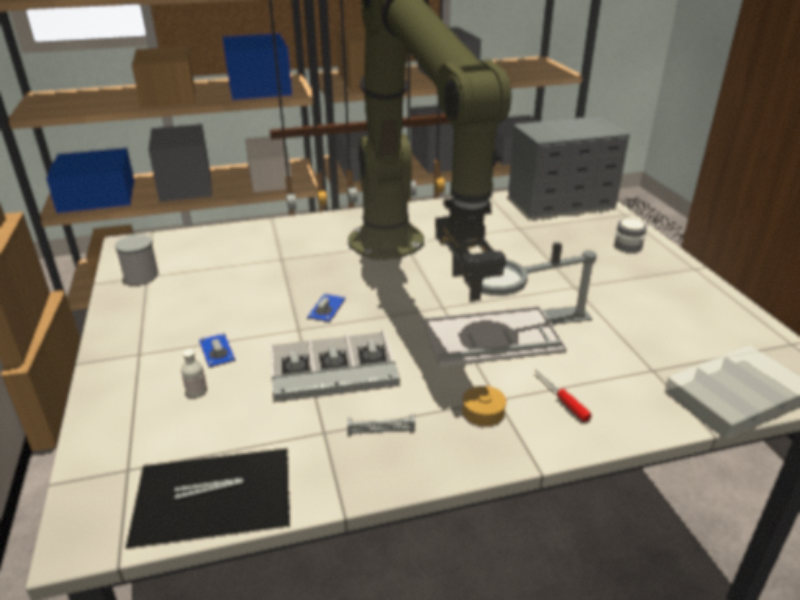

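```bash
python3 -c "
import cv2
a=cv2.imread('pics/side0.png')
cv2.imwrite('pics/sd0.png',cv2.resize(a,(800,600)))"
```

```text
(no output)
```

View pics/sd0.png

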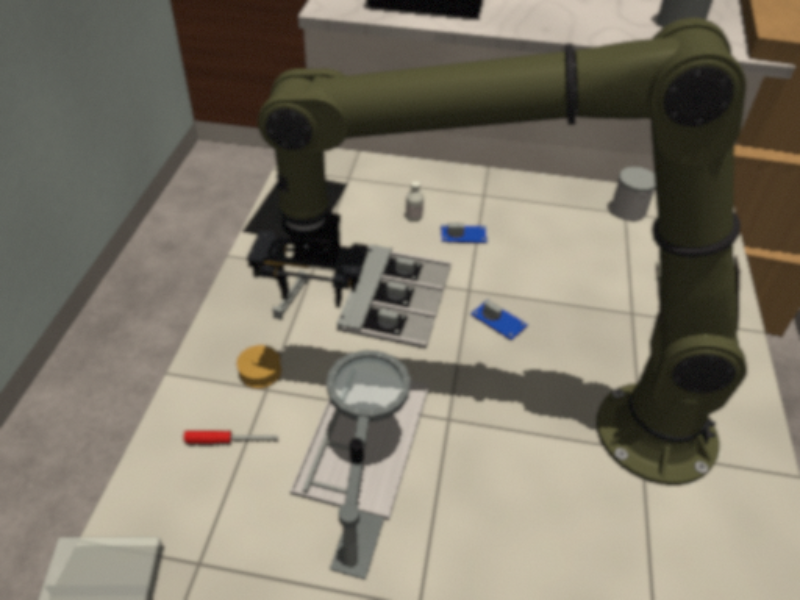

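```bash
python3 - <<'E'
from h import *
S=load('scene0');D=load('side0');k=.64
def tri(u1,u2):
    P=[];Q=[]
    for d,u in((S,u1),(D,u2)):
        o=np.array(d['origin']);w=ray(d,u[0]*k,u[1]*k,0)-o;w/=np.linalg.norm(w);M=np.eye(3)-np.outer(w,w);P.append(M);Q.append(M@o)
    return np.linalg.lstsq(np.vstack(P),np.hstack(Q),rcond=None)[0].round(3)
print('knob',tri((557,252),(357,450)),'pivot',tri((589,258),(349,515)),'lens',tri((500,276),(369,385)))
for z,n,p in [(.013,'tray',[(428,392),(388,515),(292,493)]),(.014,'dockfront',[(451,262),(428,345)]),(.023,'liprear?',[(340,327),(375,246)]),(.034,'knobs',[(405,263),(397,288),(387,317)]),(.0,'reel',[(260,375)]),(0,'lw',[(280,312),(310,275)]),(0,'bottle',[(414,217)]),(0,'sd',[(277,438),(186,438)])]:
    print(n,[ray(D,a*k,b*k,z).round(3).tolist() for a,b in p])
for z,n,p in [(.013,'tray',[(428,318),(547,311),(565,350),(445,362)]),(.014,'dockfront',[(274,344),(386,333)]),(.023,'lip',[(273,388),(398,376),(394,359),(275,375)]),(.034,'knobs',[(293,352),(333,348),(371,342)])]:
    print(n,[ray(S,a*k,b*k,z).round(3).tolist() for a,b in p])
E
```

```text
knob [0.51  0.267 0.19 ] pivot [0.503 0.356 0.157] lens [0.524 0.124 0.161]
tray [[0.429, -0.003, 0.013], [0.457, 0.266, 0.013], [0.626, 0.257, 0.013]]
dockfront [[0.432, -0.383, 0.014], [0.447, -0.121, 0.014]]
liprear? [[0.632, -0.126, 0.023], [0.612, -0.392, 0.023]]
knobs [[0.532, -0.336, 0.034], [0.535, -0.253, 0.034], [0.54, -0.163, 0.034]]
reel [[0.763, 0.011, 0.0]]
lw [[0.774, -0.163, 0.0], [0.741, -0.289, 0.0]]
bottle [[0.544, -0.546, 0.0]]
sd [[0.687, 0.147, 0.0], [0.85, 0.179, 0.0]]
tray [[0.439, -0.006, 0.013], [0.486, 0.279, 0.013], [0.64, 0.248, 0.013], [0.61, -0.021, 0.013]]
dockfront [[0.447, -0.37, 0.014], [0.473, -0.118, 0.014]]
lip [[0.611, -0.389, 0.023], [0.641, -0.134, 0.023], [0.583, -0.128, 0.023], [0.57, -0.38, 0.023]]
knobs [[0.515, -0.335, 0.034], [0.524, -0.249, 0.034], [0.525, -0.164, 0.034]]
```

```bash
python3 -m handwheel '[{"travel":[0,0,-1],"dr":[0,0,0]},{"travel":[0.8,-0.4,0],"dr":[0,0,0]},{"travel":[0.8,-0.4,0],"dr":[0,0,0]},{"travel":[0.8,-0.4,0],"dr":[0,0,0]},{"travel":[0.8,-0.4,0],"dr":[0,0,0]}]' 1
python3 -m handwheel '[{"travel":[0.8,-0.4,0],"dr":[0,0,0]},{"travel":[0.8,-0.4,0],"dr":[0,0,0]},{"travel":[0.8,-0.4,0],"dr":[0,0,0]},{"travel":[0.8,-0.4,0],"dr":[0,0,0]},{"travel":[0,0,0],"dr":[0,0,0]}]'
python3 - <<'E'
from h import *
d=shot('wrist','w1');print(read_state()['tcp_pos'],proj(d,[.51,.267,.21]),proj(d,[.503,.356,.164]))
E
```

```text
time: 0.57
tcp_pos: [0.6013, 0.0968, 0.2523]
tool_rot: [-2.222, -2.221, 0.0]
ft_force: [-0.8, 0.2, 0.3]
finger_gap: 0.0871
grip_force: 0.0
time: 0.98
tcp_pos: [0.5504, 0.1993, 0.2526]
tool_rot: [-2.208, -2.229, -0.002]
ft_force: [0.1, 1.0, -0.5]
finger_gap: 0.0864
grip_force: 0.0
[0.55201808 0.19601302 0.25253569] (np.float64(196.1756137522397), np.float64(114.399620016349)) (np.float64(192.97844960113395), np.float64(-24.69218178823479))
```

View pics/w1.png

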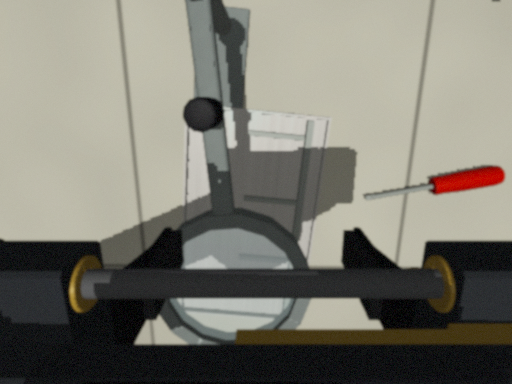

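```bash
python3 -m handwheel '[{"travel":[0.79,-0.41,0],"dr":[0,0,0]},{"travel":[0.79,-0.41,0],"dr":[0,0,0]},{"travel":[0.79,-0.41,0],"dr":[0,0,0]},{"travel":[0,0,0],"dr":[0,0,0]}]'
python3 - <<'E'
from h import *
d=shot('wrist','w2');print(read_state()['tcp_pos'],proj(d,[.5145,.267,.21]))
E
python3 -m handwheel '[{"travel":[0,0,0.85],"dr":[0,0,0]},{"travel":[0,0,0.85],"dr":[0,0,0]},{"travel":[0,0,0.85],"dr":[0,0,0]},{"travel":[0,0,0],"dr":[0,0,0]}]'
python3 -m handwheel '[{"travel":[0,0,0],"dr":[0,0,0]},{"travel":[0,0,0],"dr":[0,0,0]},{"travel":[0,0,0],"dr":[0,0,0]},{"travel":[0,0,0],"dr":[0,0,0]},{"travel":[0,0,0],"dr":[0,0,0]}]' 0
python3 -m handwheel '[{"travel":[0,0,0],"dr":[0,0,0]},{"travel":[0,0,0],"dr":[0,0,0]},{"travel":[0,0,0],"dr":[0,0,0]},{"travel":[0,0,0],"dr":[0,0,0]},{"travel":[0,0,0],"dr":[0,0,0]}]'
```

```text
time: 1.37
tcp_pos: [0.5139, 0.2687, 0.2525]
tool_rot: [-2.211, -2.227, -0.001]
ft_force: [-0.4, 1.4, 0.8]
finger_gap: 0.0869
grip_force: 0.0
[0.51558958 0.26566788 0.25240413] (np.float64(261.7885494233089), np.float64(220.75253332844738))
time: 1.75
tcp_pos: [0.5151, 0.2592, 0.1704]
tool_rot: [-2.223, -2.217, 0.015]
ft_force: [-1.2, -0.5, -0.8]
finger_gap: 0.0868
grip_force: 0.0
time: 2.17
tcp_pos: [0.5178, 0.2633, 0.1775]
tool_rot: [2.221, 2.221, 0.003]
ft_force: [0.1, 0.7, 0.4]
finger_gap: 0.0616
grip_force: 0.0
time: 2.58
tcp_pos: [0.516, 0.2631, 0.1759]
tool_rot: [-2.22, -2.221, 0.003]
ft_force: [-2.7, 0.2, 1.9]
finger_gap: 0.0281
grip_force: 1.4
```

```bash
python3 -m handwheel '[{"travel":[0,0,0],"dr":[0,0,0]},{"travel":[0,0,0],"dr":[0,0,0]},{"travel":[0,0,0],"dr":[0,0,0]},{"travel":[0.1,0.38,0],"dr":[0,0,0]},{"travel":[0.1,0.38,0],"dr":[0,0,0]}]'
python3 -m handwheel '[{"travel":[0.19,0.34,0],"dr":[0,0,0]},{"travel":[0.19,0.34,0],"dr":[0,0,0]}]'
python3 -m handwheel '[{"travel":[0.28,0.28,0],"dr":[0,0,0]},{"travel":[0.28,0.28,0],"dr":[0,0,0]}]'
```

```text
time: 3.0
tcp_pos: [0.5373, 0.2666, 0.176]
tool_rot: [-2.22, -2.223, 0.013]
ft_force: [-8.8, -5.5, 5.0]
finger_gap: 0.0212
grip_force: 30.0
time: 3.17
tcp_pos: [0.5597, 0.2769, 0.176]
tool_rot: [2.221, 2.219, -0.011]
ft_force: [-6.5, -5.9, 6.4]
finger_gap: 0.0209
grip_force: 30.0
time: 3.33
tcp_pos: [0.5777, 0.2933, 0.176]
tool_rot: [2.222, 2.217, -0.009]
ft_force: [-4.0, -4.0, 4.6]
finger_gap: 0.0188
grip_force: 29.3
```

```bash
python3 -m handwheel '[{"travel":[0,0,0],"dr":[0,0,0]},{"travel":[0,0,0],"dr":[0,0,0]},{"travel":[0,0,0],"dr":[0,0,0]},{"travel":[0,0,0],"dr":[0,0,0]}]' 0.5
python3 - <<'E'
from h import *
d=shot('wrist','w3');s=read_state();print(s['tcp_pos'],s['finger_gap'],proj(d,[*s['tcp_pos'][:2],.21]))
E
```

```text
time: 3.67
tcp_pos: [0.5764, 0.2972, 0.1759]
tool_rot: [-2.221, -2.221, 0.001]
ft_force: [-0.1, -0.7, -0.2]
finger_gap: 0.0375
grip_force: 0.0
[0.5764818  0.29722603 0.17594044] 0.03955974750749626 (np.float64(260.5042411823533), np.float64(279.595403569596))
```

View pics/w3.png

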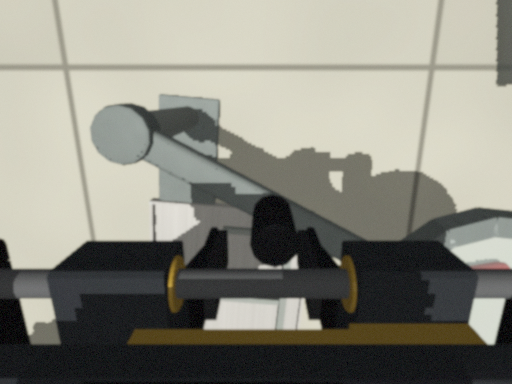

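```bash
python3 - <<'E'
from h import *
d=load('w3');K=ray(d,274,240,.21);print(K)
for z in(.164,.17):print(ray(d,123,133,z))
d=load('w1');print(ray(d,203,114,.21))
E
```

```text
[0.58229229 0.31649082 0.21      ]
[0.5034241  0.35707869 0.164     ]
[0.50596169 0.3577082  0.17      ]
[0.51420422 0.26728158 0.21      ]
```

```bash
python3 -m handwheel '[{"travel":[0.32,0.1,0],"dr":[0,0,0]},{"travel":[0.32,0.1,0],"dr":[0,0,0]},{"travel":[0,0,0],"dr":[0,0,0]}]'
python3 -m handwheel '[{"travel":[0,0,0],"dr":[0,0,0]},{"travel":[0,0,0],"dr":[0,0,0]},{"travel":[0,0,0],"dr":[0,0,0]},{"travel":[0,0,0],"dr":[0,0,0]},{"travel":[0,0,0],"dr":[0,0,0]}]' 0
python3 -m handwheel '[{"travel":[0.3,0.16,0],"dr":[0,0,0]},{"travel":[0.3,0.13,0],"dr":[0,0,0]},{"travel":[0.3,0.08,0],"dr":[0,0,0]},{"travel":[0.3,0.03,0],"dr":[0,0,0]},{"travel":[0,0,0],"dr":[0,0,0]}]'
python3 -m handwheel '[{"travel":[0,0,0],"dr":[0,0,0]},{"travel":[0,0,0],"dr":[0,0,0]},{"travel":[0,0,0],"dr":[0,0,0]},{"travel":[0,0,0],"dr":[0,0,0]},{"travel":[0,0,0],"dr":[0,0,0]}]' 1
python3 -m handwheel '[{"travel":[0,0,-1],"dr":[0,0,0]},{"travel":[0,0,-1],"dr":[0,0,0]},{"travel":[0,0,-1],"dr":[0,0,0]},{"travel":[-1,-0.4,0],"dr":[0,0,0]},{"travel":[-1,-0.4,0],"dr":[0,0,0]}]' 1
python3 -m handwheel '[{"travel":[-1,-0.4,0],"dr":[0,0,0]},{"travel":[-1,-0.4,0],"dr":[0,0,0]},{"travel":[-1,-0.4,0],"dr":[0,0,0]},{"travel":[-1,-0.4,0],"dr":[0,0,0]},{"travel":[0,0,0],"dr":[0,0,0]}]' 1
python3 - <<'E'
from h import *
d=shot('wrist','w4');s=read_state();print(s['tcp_pos'])
shot('side','side1')
a=cv2.imread('pics/w4.png');b=cv2.imread('pics/side1.png')
cv2.imwrite('pics/c1.png',cv2.resize(np.vstack([a,b]),None,fx=.78,fy=.78))
E
```

```text
time: 3.97
tcp_pos: [0.5827, 0.3199, 0.1761]
tool_rot: [-2.217, -2.223, -0.003]
ft_force: [-1.0, 0.2, -0.4]
finger_gap: 0.0434
grip_force: 0.0
time: 4.38
tcp_pos: [0.5821, 0.3164, 0.176]
tool_rot: [-2.22, -2.221, 0.003]
ft_force: [-3.3, 0.1, 0.5]
finger_gap: 0.0207
grip_force: 30.0
time: 4.8
tcp_pos: [0.5929, 0.3536, 0.1759]
tool_rot: [-2.217, -2.224, 0.005]
ft_force: [-5.1, -1.9, 2.7]
finger_gap: 0.0208
grip_force: 30.0
time: 5.22
tcp_pos: [0.5956, 0.352, 0.1762]
tool_rot: [2.222, 2.22, 0.001]
ft_force: [-0.2, 0.4, -0.1]
finger_gap: 0.0469
grip_force: 0.0
time: 5.63
tcp_pos: [0.5717, 0.2944, 0.2685]
tool_rot: [2.218, 2.225, 0.008]
ft_force: [0.5, -1.3, 0.2]
finger_gap: 0.0799
grip_force: 0.0
time: 6.05
tcp_pos: [0.5227, 0.1647, 0.2668]
tool_rot: [2.229, 2.209, -0.004]
ft_force: [1.3, -0.3, -0.1]
finger_gap: 0.0871
grip_force: 0.0
[0.52333028 0.16823528 0.26687051]
```

View pics/c1.png

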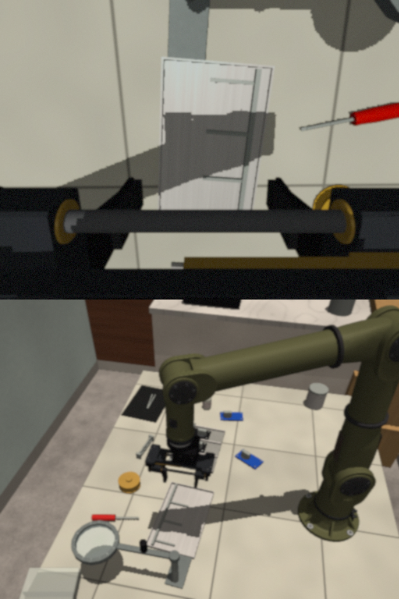

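```bash
Z='x'; python3 -m handwheel '[{"travel":[-0.95,0.57,-0.35],"dr":[0,0,0]},{"travel":[-0.95,0.57,-0.35],"dr":[0,0,0]},{"travel":[-0.95,0.57,-0.35],"dr":[0,0,0]},{"travel":[-0.95,0.57,-0.35],"dr":[0,0,0]},{"travel":[-0.95,0.57,-0.35],"dr":[0,0,0]}]' >/dev/null
python3 -m handwheel '[{"travel":[-0.95,0.57,-0.35],"dr":[0,0,0]},{"travel":[-0.95,0.57,-0.35],"dr":[0,0,0]},{"travel":[-0.95,0.57,-0.35],"dr":[0,0,0]},{"travel":[0,0,0],"dr":[0,0,-0.98]},{"travel":[0,0,0],"dr":[0,0,-0.98]}]' 
python3 -m handwheel '[{"travel":[0,0,0],"dr":[0,0,-0.98]},{"travel":[0,0,0],"dr":[0,0,-0.98]},{"travel":[0,0,0],"dr":[0,0,-0.98]},{"travel":[0,0,0],"dr":[0,0,-0.98]},{"travel":[0,0,0],"dr":[0,0,-0.98]}]' >/dev/null
python3 -m handwheel '[{"travel":[0,0,0],"dr":[0,0,-0.98]},{"travel":[0,0,0],"dr":[0,0,-0.98]},{"travel":[0,0,0],"dr":[0,0,-0.98]},{"travel":[0,0,0],"dr":[0,0,-0.98]},{"travel":[0,0,0],"dr":[0,0,-0.98]}]' >/dev/null
python3 -m handwheel '[{"travel":[0,0,0],"dr":[0,0,-0.98]},{"travel":[0,0,0],"dr":[0,0,-0.98]},{"travel":[0,0,0],"dr":[0,0,-0.98]},{"travel":[0,0,0],"dr":[0,0,0]},{"travel":[0,0,0],"dr":[0,0,0]}]'
python3 - <<'E'
from h import *
d=shot('wrist','w5');s=read_state();print(s['tcp_pos'],s['qpos'],R.from_rotvec(s['tool_rot']).as_matrix().round(3))
a=cv2.imread('pics/w5.png');cv2.imwrite('pics/w5b.png',cv2.resize(a,(800,600),interpolation=cv2.INTER_CUBIC))
E
```

```text
time: 6.98
tcp_pos: [0.6617, -0.0571, 0.3496]
tool_rot: [1.991, 2.429, 0.0]
ft_force: [0.9, 0.8, -0.5]
finger_gap: 0.087
grip_force: 0.0
time: 8.23
tcp_pos: [0.6605, -0.0543, 0.3497]
tool_rot: [-0.16, -3.137, -0.001]
ft_force: [-0.2, 0.8, 0.1]
finger_gap: 0.0871
grip_force: 0.0
[ 0.66041562 -0.05457074  0.34977328] [ 0.19107806  0.33500383 -0.20727093  1.18795662  0.06720805  1.62517128
  1.46723821] [[-0.995  0.102 -0.   ]
 [ 0.102  0.995  0.001]
 [ 0.     0.001 -1.   ]]
```

View pics/w5b.png

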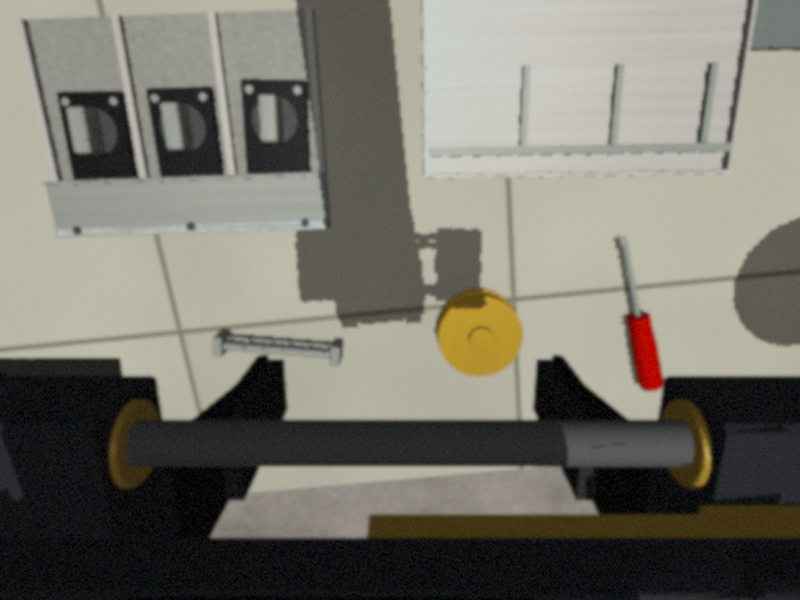

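```bash
cat > m.py <<'E'
from h import *
from scipy.optimize import least_squares
d=load('w5');k=.64
P=lambda u,v,z:ray(d,u*k,v*k,z)[:2]
def fit(local,px):
    W=np.array([P(*p) for p in px]);L=np.array(local)/1e3
    f=lambda q:((L@np.array([[np.cos(q[2]),-np.sin(q[2])],[np.sin(q[2]),np.cos(q[2])]]).T+q[:2])-W).ravel()
    r=least_squares(f,[.5,0,0]);return r.x,(r.fun.reshape(-1,2)*1e3).round(1)
# tray: rim far corners, fence/rib corners (rib +y-side face is y=+33..? rib occupies bay y 30..36), rib near ends
tr=fit([(88,-146),(88,146),(-10,118),(-10,33),(-10,-52)],[(424,178,.013),(728,173,.013),(712,64,.011),(619,66,.011),(525,67,.011)])
print('tray',tr)
dk=fit([(35,-131),(35,131),(88,-131),(88,131),(-105,-128),(-105,128)],[(45,184,.023),(321,172,.023),(60,236,.023),(327,228,.023),(25,20,.014),(311,13,.014)])
print('dock',dk)
print('fence',P(432,148,.017),P(730,142,.017))
for n,p in dict(c=[(57,94),(125,92)],b=[(148,89),(213,88)],a=[(242,81),(307,79)]).items():
    a,b=[P(*q,.014) for q in p];v=b-a;yaw=np.arctan2(-v[0],v[1]);m=(a+b)/2
    e=np.array([np.cos(yaw),np.sin(yaw)]);print(n,'width',np.linalg.norm(v).round(4),'yaw',yaw.round(3),'origin',(m+.055*e).round(4),'knob',(m+.035*e).round(4))
print([P(u,v,.04).round(4) for u,v in [(82,129),(175,126),(269,119)]])
E
python3 m.py
```

```text
tray (array([ 0.53517845,  0.11663016, -0.08501016]), array([[ 1.2, -1.7],
       [ 1.2,  0.3],
       [-0.7,  1.2],
       [-1.1,  0.1],
       [-0.5,  0.1]]))
dock (array([ 0.5513522 , -0.25498432, -0.07516341]), array([[-1.8,  1.4],
       [ 2.5,  3. ],
       [ 1.8, -2.1],
       [ 3. ,  1.2],
       [-2.4, -4. ],
       [-3.1,  0.5]]))
fence [ 0.58274591 -0.02472461] [0.60549281 0.25166796]
c width 0.0623 yaw -0.074 origin [ 0.5583 -0.3337] knob [ 0.5384 -0.3323]
b width 0.0592 yaw -0.087 origin [ 0.5628 -0.2524] knob [ 0.5429 -0.2507]
a width 0.059 yaw -0.073 origin [ 0.5644 -0.1653] knob [ 0.5445 -0.1639]
[array([ 0.5356, -0.3309]), array([ 0.5415, -0.2489]), array([ 0.5441, -0.1657])]
```

```bash
python3 -m handwheel '[{"travel":[0,0,0],"dr":[0,0,-0.2]},{"travel":[0.4,-0.44,0.9],"dr":[0,0,0]},{"travel":[0.4,-0.44,0.9],"dr":[0,0,0]},{"travel":[0.4,-0.44,0.9],"dr":[0,0,0]},{"travel":[0.4,-0.44,0.9],"dr":[0,0,0]}]' >/dev/null
python3 -m handwheel '[{"travel":[0.4,-0.44,0.9],"dr":[0,0,0]},{"travel":[0.4,-0.44,0.9],"dr":[0,0,0]},{"travel":[0.4,-0.44,0.9],"dr":[0,0,0]},{"travel":[0.4,-0.44,0.9],"dr":[0,0,0]},{"travel":[0.4,-0.44,0.9],"dr":[0,0,0]}]' 0.7
python3 -m handwheel '[{"travel":[0,0,0],"dr":[0,0,0]},{"travel":[0,0,0],"dr":[0,0,0]}]'
cat >> h.py <<'E'
def go(tx,ty,tz,psi=-.082):
    s=read_state();M=R.from_rotvec(s['tool_rot']).as_matrix();v=M.T@(np.array([tx,ty,tz])-s['tcp_pos'])/.03
    x=M[:,0];print('tcp',np.round(s['tcp_pos'],4),'units30',v.round(2),'yaw',np.arctan2(-x[1],-x[0]).round(3),'drz for psi',((np.arctan2(-x[1],-x[0])-psi)/.1).round(2),'F',np.round(s['ft_force'],1),'gap',round(s['finger_gap'],4),'grip',s['grip_force'])
E
python3 - <<'E'
from h import *
d=shot('wrist','w6');go(.5445,-.1639,.017)
for p in [(.5445,-.1639),(.5429,-.2507),(.5384,-.3323)]: print(proj(d,[*p,.04]))
E
```

```text
time: 9.12
tcp_pos: [0.5422, -0.1656, 0.1062]
tool_rot: [0.127, 3.138, -0.0]
ft_force: [0.6, -0.0, -0.0]
finger_gap: 0.0638
grip_force: 0.0
time: 9.28
tcp_pos: [0.5416, -0.1655, 0.1062]
tool_rot: [-0.13, -3.137, -0.001]
ft_force: [0.7, 0.1, 1.0]
finger_gap: 0.0617
grip_force: 0.0
tcp [ 0.5438 -0.1647  0.1081] units30 [-0.02  0.03  3.04] yaw -0.081 drz for psi 0.01 F [ 1.  -0.7  1. ] gap 0.0614 grip 0.0
(np.float64(263.98941239792674), np.float64(209.2016123011155))
(np.float64(148.36875778814607), np.float64(216.22504619880132))
(np.float64(39.90097154747917), np.float64(219.0362589926097))
```

View pics/w6.png

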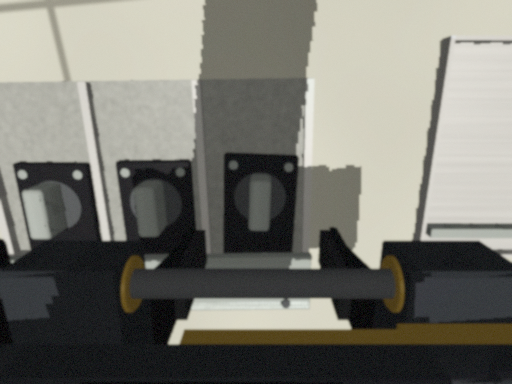

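```bash
python3 -m handwheel '[{"travel":[0,0,0.8],"dr":[0,0,0]},{"travel":[0,0,0.8],"dr":[0,0,0]},{"travel":[0,0,0.8],"dr":[0,0,0]},{"travel":[0,0,0.55],"dr":[0,0,0]},{"travel":[0,0,0],"dr":[0,0,0]}]'
python3 -m handwheel '[{"travel":[0,0,0],"dr":[0,0,0]},{"travel":[0,0,0],"dr":[0,0,0]},{"travel":[0,0,0],"dr":[0,0,0]},{"travel":[0,0,0],"dr":[0,0,0]},{"travel":[0,0,0],"dr":[0,0,0]}]' 0
python3 -m handwheel '[{"travel":[0,0,0],"dr":[0,0,0]},{"travel":[0,0,0],"dr":[0,0,0]},{"travel":[0,0,0],"dr":[0,0,0]}]'
python3 -c "
from h import *
go(.5445,-.1639,.017)"
```

```text
time: 9.75
tcp_pos: [0.543, -0.1632, 0.0173]
tool_rot: [-0.124, -3.137, -0.002]
ft_force: [-0.9, -0.6, -0.5]
finger_gap: 0.0609
grip_force: 0.0
time: 10.17
tcp_pos: [0.5437, -0.1654, 0.0199]
tool_rot: [0.127, 3.137, -0.001]
ft_force: [0.8, 0.1, -0.5]
finger_gap: 0.0351
grip_force: 0.0
time: 10.42
tcp_pos: [0.5428, -0.1658, 0.0189]
tool_rot: [0.127, 3.138, -0.001]
ft_force: [-0.4, -0.8, 2.1]
finger_gap: 0.0159
grip_force: 30.2
tcp [ 0.5428 -0.1658  0.0189] units30 [-0.05  0.07  0.06] yaw -0.081 drz for psi 0.01 F [-0.4 -0.8  2.1] gap 0.0159 grip 30.164102911949158
```

```bash
python3 -m handwheel '[{"travel":[0.4,0,0],"dr":[0,0,0]},{"travel":[0.4,0,0],"dr":[0,0,0]},{"travel":[0.4,0,0],"dr":[0,0,0]},{"travel":[0.4,0,0],"dr":[0,0,0]},{"travel":[0,0,0],"dr":[0,0,0]}]'
python3 - <<'E'
from h import *
go(.495,-.165,.09);d=shot('wrist','w7');shot('side','side2')
s=read_state();e=np.array([np.cos(-.08),np.sin(-.08),0]);f=np.array([-e[1],e[0],0])
# tail right corner predicted
t=np.array([*s['tcp_pos'][:2],.014])+.075*e
print([np.round(proj(load('side2'),t+q*f),0) for q in(.03,-.03)])
a=cv2.imread('pics/side2.png')[120:280,180:360];cv2.imwrite('pics/c2.png',cv2.resize(a,None,fx=3.3,fy=3.3,interpolation=cv2.INTER_CUBIC))
E
```

```text
time: 10.83
tcp_pos: [0.4934, -0.1613, 0.0189]
tool_rot: [-0.128, -3.138, -0.0]
ft_force: [-2.5, 0.3, 2.9]
finger_gap: 0.0156
grip_force: 29.9
tcp [ 0.4934 -0.1613  0.0189] units30 [-0.06 -0.12 -2.37] yaw -0.081 drz for psi 0.01 F [-2.5  0.3  2.9] gap 0.0156 grip 29.92816597223282
[array([237., 211.]), array([242., 199.])]
```

View pics/c2.png

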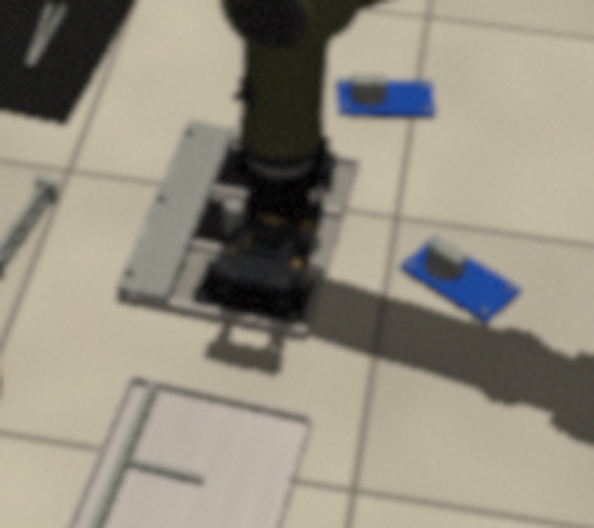

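```bash
python3 -m handwheel '[{"travel":[0,0,-0.4],"dr":[0,0,0]},{"travel":[0,0,-0.6],"dr":[0,0,0]},{"travel":[0,0,-0.8],"dr":[0,0,0]},{"travel":[0,0,-0.8],"dr":[0,0,0]},{"travel":[0,0.5,0],"dr":[0,0,0]}]'
python3 -m handwheel '[{"travel":[0.04,0.9,0],"dr":[0,0,0]},{"travel":[0.04,0.9,0],"dr":[0,0,0]},{"travel":[0.04,0.9,0],"dr":[0,0,0]},{"travel":[0.04,0.9,0],"dr":[0,0,0]},{"travel":[0.04,0.9,0],"dr":[0,0,0]}]'
python3 -m handwheel '[{"travel":[0.04,0.9,0],"dr":[0,0,0]},{"travel":[0.04,0.9,0],"dr":[0,0,0]},{"travel":[0.04,0.9,0],"dr":[0,0,0]},{"travel":[0.04,0.9,0],"dr":[0,0,0]},{"travel":[0.04,0.9,0],"dr":[0,0,0]}]'
python3 -m handwheel '[{"travel":[0.04,0.9,0],"dr":[0,0,0]},{"travel":[0.04,0.9,0],"dr":[0,0,0]},{"travel":[0.04,0.5,0],"dr":[0,0,0]},{"travel":[0,0,0],"dr":[0,0,0]}]'
python3 - <<'E'
from h import *
go(.507,.195,.0165,-.085);d=shot('wrist','w8');shot('side','side3')
a=cv2.imread('pics/w8.png');b=cv2.imread('pics/side3.png')[120:380,100:400]
cv2.imwrite('pics/c3.png',np.vstack([a[:300],cv2.resize(b,(346,300))[:, :].repeat(1,0) if 0 else cv2.copyMakeBorder(cv2.resize(b,(346,300)),0,0,0,166,0)]))
E
```

```text
time: 11.35
tcp_pos: [0.4998, -0.1505, 0.102]
tool_rot: [0.133, 3.13, -0.006]
ft_force: [1.3, -0.2, -0.8]
finger_gap: 0.016
grip_force: 29.9
time: 11.77
tcp_pos: [0.5016, -0.0098, 0.0971]
tool_rot: [0.127, 3.138, 0.0]
ft_force: [-0.1, -1.0, -1.3]
finger_gap: 0.0158
grip_force: 29.9
time: 12.18
tcp_pos: [0.5064, 0.1255, 0.0971]
tool_rot: [0.127, 3.138, 0.001]
ft_force: [0.4, 0.1, -0.9]
finger_gap: 0.016
grip_force: 29.9
time: 12.52
tcp_pos: [0.5076, 0.1984, 0.0973]
tool_rot: [0.117, 3.139, 0.006]
ft_force: [-1.1, 0.4, -1.2]
finger_gap: 0.016
grip_force: 29.9
tcp [0.5076 0.1984 0.0973] units30 [ 0.01 -0.13  2.69] yaw -0.074 drz for psi 0.11 F [-1.1  0.4 -1.2] gap 0.016 grip 29.927879869937897
```

View pics/c3.png

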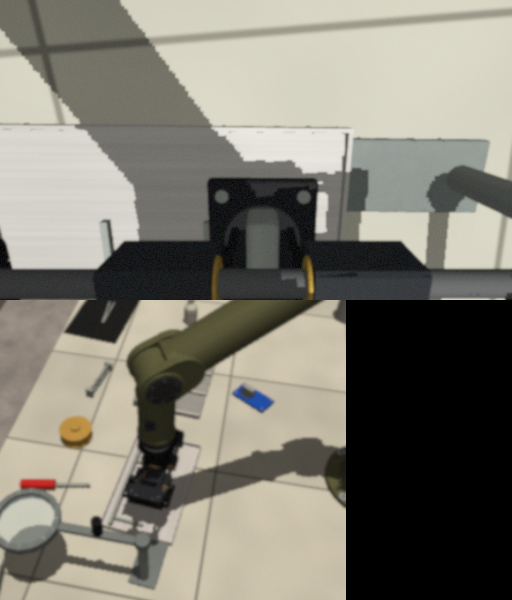

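```bash
python3 -m handwheel '[{"travel":[0,-0.1,0.8],"dr":[0,0,0.1]},{"travel":[0,0,0.8],"dr":[0,0,0]},{"travel":[0,0,0.7],"dr":[0,0,0]},{"travel":[0,0,0.35],"dr":[0,0,0]},{"travel":[0,0,0],"dr":[0,0,0]}]'
python3 -m handwheel '[{"travel":[-0.2,0,0],"dr":[0,0,0]},{"travel":[-0.15,0,0],"dr":[0,0,0]},{"travel":[0,0,0],"dr":[0,0,0]}]'
python3 -c "
from h import *
go(.5259,.2026,.016,-.085)"
```

```text
time: 13.03
tcp_pos: [0.5075, 0.1878, 0.0159]
tool_rot: [-0.146, -3.136, 0.003]
ft_force: [0.6, 0.3, -1.6]
finger_gap: 0.0159
grip_force: 30.0
time: 13.28
tcp_pos: [0.5203, 0.1882, 0.0179]
tool_rot: [0.145, 3.136, 0.001]
ft_force: [-0.3, -0.8, -1.3]
finger_gap: 0.0162
grip_force: 3.0
tcp [0.5203 0.1882 0.0179] units30 [-0.14  0.5   0.07] yaw -0.092 drz for psi -0.07 F [-0.3 -0.8 -1.3] gap 0.0162 grip 2.9971312766792835
```

```bash
python3 -m handwheel '[{"travel":[0,0,0],"dr":[0,0,0]},{"travel":[0,0,0],"dr":[0,0,0]},{"travel":[0,0,0],"dr":[0,0,0]},{"travel":[0,0,0],"dr":[0,0,0]},{"travel":[0,0,0],"dr":[0,0,0]}]'
python3 -m handwheel '[{"travel":[0,0,0],"dr":[0,0,0]},{"travel":[0,0,0],"dr":[0,0,0]},{"travel":[0,0,0],"dr":[0,0,0]},{"travel":[0,0,0.08],"dr":[0,0,0]},{"travel":[0,0,0],"dr":[0,0,0]}]'
python3 -c "
from h import *
go(.5259,.2026,.016,-.085)"
```

```text
time: 13.7
tcp_pos: [0.5179, 0.1889, 0.0171]
tool_rot: [0.142, 3.138, -0.0]
ft_force: [1.0, 0.5, -0.7]
finger_gap: 0.0161
grip_force: 30.0
time: 14.12
tcp_pos: [0.5183, 0.1889, 0.0146]
tool_rot: [0.142, 3.138, 0.0]
ft_force: [0.1, 0.4, -0.1]
finger_gap: 0.0157
grip_force: 30.0
tcp [0.5183 0.1889 0.0146] units30 [-0.21  0.48 -0.05] yaw -0.091 drz for psi -0.06 F [ 0.1  0.4 -0.1] gap 0.0157 grip 29.99993171542883
```

```bash
N='{"travel":[0,0,0],"dr":[0,0,0]}'; python3 -m handwheel '[{"travel":[0,0,0.05],"dr":[0,0,0]},{"travel":[-0.1,0,0],"dr":[0,0,0]},{"travel":[0,0,0],"dr":[0,0,0]}]'
python3 -m handwheel '[{"travel":[-0.1,0,0],"dr":[0,0,0]},{"travel":[0,0,0],"dr":[0,0,0]}]'
python3 -m handwheel '[{"travel":[-0.05,0,0],"dr":[0,0,0]},{"travel":[0,0,0],"dr":[0,0,0]}]'
python3 -m handwheel '[{"travel":[-0.05,0,0],"dr":[0,0,0]},{"travel":[0,0,0],"dr":[0,0,0]}]'
```

```text
time: 14.37
tcp_pos: [0.5202, 0.1891, 0.0146]
tool_rot: [-0.142, -3.136, 0.001]
ft_force: [-6.5, -1.0, 12.2]
finger_gap: 0.0158
grip_force: 30.0
time: 14.53
tcp_pos: [0.5231, 0.1892, 0.0146]
tool_rot: [-0.141, -3.137, 0.0]
ft_force: [-7.1, 0.1, 10.7]
finger_gap: 0.0155
grip_force: 30.0
time: 14.7
tcp_pos: [0.5241, 0.1893, 0.0146]
tool_rot: [-0.141, -3.136, 0.0]
ft_force: [-8.0, 1.2, 12.5]
finger_gap: 0.0154
grip_force: 30.0
time: 14.87
tcp_pos: [0.5247, 0.1892, 0.0146]
tool_rot: [-0.141, -3.134, 0.001]
ft_force: [-10.1, -0.6, 15.2]
finger_gap: 0.0155
grip_force: 30.0
```

```bash
python3 -m handwheel '[{"travel":[0,0,-0.05],"dr":[0,0,0]},{"travel":[0,0,0],"dr":[0,0,0]}]'
python3 -m handwheel '[{"travel":[-0.05,0,0],"dr":[0,0,0]},{"travel":[0,0,0],"dr":[0,0,0]}]'
python3 -m handwheel '[{"travel":[-0.05,0,0],"dr":[0,0,0]},{"travel":[0,0,0],"dr":[0,0,0]}]'
```

```text
time: 15.03
tcp_pos: [0.5247, 0.189, 0.0146]
tool_rot: [-0.14, -3.135, 0.0]
ft_force: [-6.0, 1.1, 3.7]
finger_gap: 0.0158
grip_force: 30.0
time: 15.2
tcp_pos: [0.5247, 0.189, 0.0146]
tool_rot: [-0.14, -3.132, 0.002]
ft_force: [-10.1, 0.4, 8.3]
finger_gap: 0.016
grip_force: 30.0
time: 15.37
tcp_pos: [0.5248, 0.1889, 0.0146]
tool_rot: [-0.139, -3.129, 0.003]
ft_force: [-14.2, -0.2, 11.4]
finger_gap: 0.0161
grip_force: 30.0
```

```bash
python3 -m handwheel '[{"travel":[0.08,0,0],"dr":[0,0,0]},{"travel":[0,0.15,0],"dr":[0,0,0]},{"travel":[0,0.15,0],"dr":[0,0,0]},{"travel":[0,0,0],"dr":[0,0,0]}]'
python3 -m handwheel '[{"travel":[0,0.05,0],"dr":[0,0,0]},{"travel":[0,0,0],"dr":[0,0,0]}]'
python3 -m handwheel '[{"travel":[0,0.05,0],"dr":[0,0,0]},{"travel":[0,0,0],"dr":[0,0,0]}]'
python3 -m handwheel '[{"travel":[0,0.05,0],"dr":[0,0,0]},{"travel":[0,0,0],"dr":[0,0,0]}]'
python3 -m handwheel '[{"travel":[0,0.05,0],"dr":[0,0,0]},{"travel":[0,0,0],"dr":[0,0,0]}]'
```

```text
time: 15.7
tcp_pos: [0.5246, 0.1907, 0.0147]
tool_rot: [-0.147, -3.129, 0.018]
ft_force: [-13.0, -13.4, 17.5]
finger_gap: 0.016
grip_force: 30.1
time: 15.87
tcp_pos: [0.5246, 0.1907, 0.0147]
tool_rot: [-0.149, -3.128, 0.02]
ft_force: [-13.7, -15.9, 18.0]
finger_gap: 0.0158
grip_force: 30.1
time: 16.03
tcp_pos: [0.5245, 0.191, 0.0147]
tool_rot: [-0.15, -3.127, 0.023]
ft_force: [-15.9, -16.6, 20.9]
finger_gap: 0.0156
grip_force: 30.1
time: 16.2
tcp_pos: [0.5245, 0.1914, 0.0147]
tool_rot: [-0.151, -3.126, 0.025]
ft_force: [-15.0, -19.2, 22.0]
finger_gap: 0.0161
grip_force: 30.1
time: 16.37
tcp_pos: [0.5245, 0.1919, 0.0147]
tool_rot: [-0.152, -3.126, 0.027]
ft_force: [-15.8, -19.8, 22.9]
finger_gap: 0.0155
grip_force: 30.2
```

```bash
python3 -m handwheel '[{"travel":[0.05,-0.1,-0.05],"dr":[0,0,0]},{"travel":[0,0,0],"dr":[0,0,0]}]'
python3 -m handwheel '[{"travel":[0.05,-0.1,-0.05],"dr":[0,0,0]},{"travel":[0,0,0],"dr":[0,0,0]}]'
python3 - <<'E'
from h import *
go(.5259,.2026,.016,-.085);d=shot('wrist','w9');shot('side','side4')
q=-.085;T=lambda x,y,z:proj(d,[.5352+np.cos(q)*x-np.sin(q)*y,.1166+np.sin(q)*x+np.cos(q)*y,z])
for p in [(-10,115,.011),(-10,121,.011),(-10,30,.011),(-50,55,.011),(-50,115,.011),(-88,146,.013)]: print(p,np.round(T(p[0]/1e3,p[1]/1e3,p[2])))
a=cv2.imread('pics/w9.png')[:300];b=cv2.imread('pics/side4.png')[180:330,180:330]
cv2.imwrite('pics/c4.png',np.vstack([a,cv2.copyMakeBorder(cv2.resize(b,(300,300)),0,0,0,212,0)]))
E
```

```text
time: 16.53
tcp_pos: [0.5253, 0.1973, 0.0156]
tool_rot: [-0.146, -3.134, 0.005]
ft_force: [-1.1, -1.5, -1.1]
finger_gap: 0.0157
grip_force: 30.0
time: 16.7
tcp_pos: [0.5253, 0.1969, 0.0177]
tool_rot: [-0.143, -3.138, 0.0]
ft_force: [-1.6, -0.7, -1.3]
finger_gap: 0.0156
grip_force: 30.0
tcp [0.5253 0.1969 0.0177] units30 [-0.    0.19  0.06] yaw -0.091 drz for psi -0.06 F [-1.6 -0.7 -1.3] gap 0.0156 grip 29.980541991535574
(-10, 115, 0.011) [324. 250.]
(-10, 121, 0.011) [335. 250.]
(-10, 30, 0.011) [176. 250.]
(-50, 55, 0.011) [216. 182.]
(-50, 115, 0.011) [328. 182.]
(-88, 146, 0.013) [395. 109.]
```

View pics/c4.png

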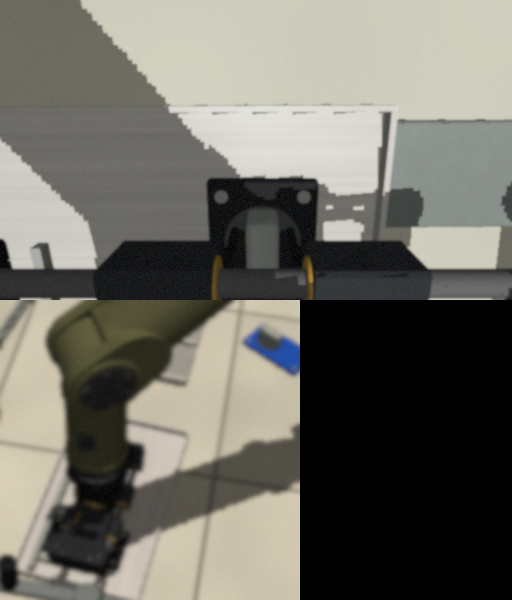

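```bash
python3 -m handwheel '[{"travel":[0.05,0.1,0.05],"dr":[0,0,-0.05]},{"travel":[0,0,0],"dr":[0,0,0]}]'
python3 -m handwheel '[{"travel":[0,0.05,0.02],"dr":[0,0,0]},{"travel":[0,0,0],"dr":[0,0,0]}]'
python3 -m handwheel '[{"travel":[0,0.05,0.02],"dr":[0,0,0]},{"travel":[0,0,0],"dr":[0,0,0]}]'
python3 -m handwheel '[{"travel":[0,0.05,0],"dr":[0,0,0]},{"travel":[0,0,0],"dr":[0,0,0]}]'
```

```text
time: 16.97
tcp_pos: [0.5243, 0.2016, 0.016]
tool_rot: [0.133, 3.138, 0.002]
ft_force: [0.1, 0.3, -1.8]
finger_gap: 0.0159
grip_force: 30.0
time: 17.13
tcp_pos: [0.5246, 0.2026, 0.0156]
tool_rot: [0.134, 3.138, 0.001]
ft_force: [0.1, 0.3, -2.1]
finger_gap: 0.0158
grip_force: 30.0
time: 17.3
tcp_pos: [0.5246, 0.2037, 0.0149]
tool_rot: [0.134, 3.138, 0.001]
ft_force: [-0.0, 0.2, -1.3]
finger_gap: 0.016
grip_force: 30.0
time: 17.47
tcp_pos: [0.5247, 0.2039, 0.0149]
tool_rot: [-0.135, -3.138, 0.002]
ft_force: [-0.8, -2.9, 0.2]
finger_gap: 0.016
grip_force: 30.0
```

```bash
python3 -m handwheel '[{"travel":[0,0.05,0.02],"dr":[0,0,0]},{"travel":[0,0,0],"dr":[0,0,0]}]'
python3 -m handwheel '[{"travel":[-0.07,0.02,0],"dr":[0,0,0]},{"travel":[0,0,0],"dr":[0,0,0]}]'
python3 -m handwheel '[{"travel":[-0.05,0.03,0],"dr":[0,0,0]},{"travel":[0,0,0],"dr":[0,0,0]}]'
python3 -c "
from h import *
go(.5259,.2026,.016,-.085)"
```

```text
time: 17.63
tcp_pos: [0.5247, 0.2039, 0.0146]
tool_rot: [-0.137, -3.138, 0.005]
ft_force: [-2.1, -5.0, 4.7]
finger_gap: 0.0156
grip_force: 30.0
time: 17.8
tcp_pos: [0.5248, 0.2039, 0.0145]
tool_rot: [-0.137, -3.133, 0.008]
ft_force: [-8.3, -7.4, 9.6]
finger_gap: 0.0158
grip_force: 30.0
time: 17.97
tcp_pos: [0.5248, 0.204, 0.0146]
tool_rot: [-0.136, -3.13, 0.011]
ft_force: [-12.3, -10.0, 14.1]
finger_gap: 0.0157
grip_force: 30.0
tcp [0.5248 0.204  0.0146] units30 [-0.04 -0.04 -0.05] yaw -0.087 drz for psi -0.02 F [-12.3 -10.   14.1] gap 0.0157 grip 30.002662679180503
```

```bash
python3 -m handwheel '[{"travel":[0.08,-0.08,-0.04],"dr":[0,0,0]},{"travel":[0,0,0],"dr":[0,0,0]}]'
python3 -m handwheel '[{"travel":[0,0,0],"dr":[0,0,0]},{"travel":[0,0,0],"dr":[0,0,0]},{"travel":[0,0,0],"dr":[0,0,0]},{"travel":[0,0,0],"dr":[0,0,0]},{"travel":[0,0,0],"dr":[0,0,0]}]' 0.5
python3 -m handwheel '[{"travel":[0,0,-0.5],"dr":[0,0,0]},{"travel":[0,0,-0.8],"dr":[0,0,0]},{"travel":[0,0,-0.9],"dr":[0,0,0]},{"travel":[0,0,-0.9],"dr":[0,0,0]},{"travel":[0,-0.9,0],"dr":[0,0,0]}]' 0.7
python3 -c "
from h import *
d=shot('wrist','w10');go(.5417,-.2507,.1,-.082)"
```

```text
time: 18.13
tcp_pos: [0.525, 0.2039, 0.0154]
tool_rot: [-0.136, -3.137, 0.003]
ft_force: [-2.0, -4.9, -0.3]
finger_gap: 0.0154
grip_force: 30.0
time: 18.55
tcp_pos: [0.5264, 0.2061, 0.0159]
tool_rot: [0.134, 3.138, 0.002]
ft_force: [0.4, -0.9, 0.0]
finger_gap: 0.0395
grip_force: 0.0
time: 18.97
tcp_pos: [0.5267, 0.1864, 0.1149]
tool_rot: [0.122, 3.129, 0.013]
ft_force: [1.4, 1.0, 0.6]
finger_gap: 0.0596
grip_force: 0.0
tcp [0.526  0.1753 0.1119] units30 [ -1.74 -14.1    0.42] yaw -0.086 drz for psi -0.04 F [-0.1 -6.1 -1.5] gap 0.0601 grip 0.0
```

```bash
python3 -m handwheel '[{"travel":[-0.11,-0.88,0],"dr":[0,0,0]},{"travel":[-0.11,-0.88,0],"dr":[0,0,0]},{"travel":[-0.11,-0.88,0],"dr":[0,0,0]},{"travel":[-0.11,-0.88,0],"dr":[0,0,0]},{"travel":[-0.11,-0.88,0],"dr":[0,0,0]}]'>/dev/null
python3 -m handwheel '[{"travel":[-0.11,-0.88,0],"dr":[0,0,0]},{"travel":[-0.11,-0.88,0],"dr":[0,0,0]},{"travel":[-0.11,-0.88,0],"dr":[0,0,0]},{"travel":[-0.11,-0.88,0],"dr":[0,0,0]},{"travel":[-0.11,-0.88,0],"dr":[0,0,0]}]'>/dev/null
python3 -m handwheel '[{"travel":[-0.11,-0.88,0],"dr":[0,0,0]},{"travel":[-0.11,-0.88,0],"dr":[0,0,0]},{"travel":[-0.11,-0.88,0],"dr":[0,0,0]},{"travel":[-0.11,-0.88,0],"dr":[0,0,0]},{"travel":[-0.11,-0.88,0],"dr":[0,0,0]}]'>/dev/null
python3 -m handwheel '[{"travel":[-0.11,-0.88,0],"dr":[0,0,0]},{"travel":[0,0,0],"dr":[0,0,0]},{"travel":[0,0,0],"dr":[0,0,0]},{"travel":[0,0,0],"dr":[0,0,0]}]'
python3 - <<'E'
from h import *
go(.5417,-.2507,.018,-.082);d=shot('wrist','w11')
for p in [(.5429,-.2507),(.5384,-.3323)]: print(proj(d,[*p,.04]))
a=cv2.imread('pics/w10.png')[:300];b=cv2.imread('pics/w11.png')[:300]
cv2.imwrite('pics/c5.png',np.vstack([a,b]))
E
```

```text
time: 20.6
tcp_pos: [0.5399, -0.2461, 0.108]
tool_rot: [-0.134, -3.138, -0.002]
ft_force: [-1.2, 0.4, -0.1]
finger_gap: 0.0611
grip_force: 0.0
tcp [ 0.5399 -0.2461  0.108 ] units30 [-0.07 -0.15  3.  ] yaw -0.086 drz for psi -0.04 F [-1.2  0.4 -0.1] gap 0.0611 grip 0.0
(np.float64(255.7090389380251), np.float64(209.02455500128556))
(np.float64(147.13530097464925), np.float64(212.1352584304046))
```

View pics/c5.png

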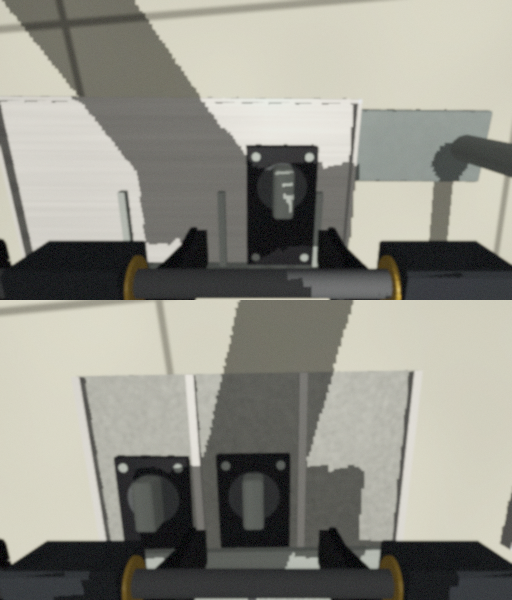

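```bash
python3 -m handwheel '[{"travel":[-0.04,-0.19,0.8],"dr":[0,0,-0.04]},{"travel":[0,0,0.8],"dr":[0,0,0]},{"travel":[0,0,0.8],"dr":[0,0,0]},{"travel":[0,0,0.57],"dr":[0,0,0]},{"travel":[0,0,0],"dr":[0,0,0]}]'
python3 -m handwheel '[{"travel":[0,0,0],"dr":[0,0,0]},{"travel":[0,0,0],"dr":[0,0,0]},{"travel":[0,0,0],"dr":[0,0,0]},{"travel":[0,0,0],"dr":[0,0,0]},{"travel":[0,0,0],"dr":[0,0,0]}]' 0
python3 -m handwheel '[{"travel":[0,0,0],"dr":[0,0,0]},{"travel":[0,0,0],"dr":[0,0,0]},{"travel":[0,0,0],"dr":[0,0,0]}]'
python3 -m handwheel '[{"travel":[0.45,0,0],"dr":[0,0,0]},{"travel":[0.45,0,0],"dr":[0,0,0]},{"travel":[0.45,0,0],"dr":[0,0,0]},{"travel":[0.45,0,0],"dr":[0,0,0]},{"travel":[0,0,0],"dr":[0,0,0]}]'
python3 -c "
from h import *
go(.5004,.107,.1,-.085);d=shot('wrist','w12')"
```

```text
time: 21.07
tcp_pos: [0.5391, -0.25, 0.0161]
tool_rot: [-0.124, -3.135, -0.004]
ft_force: [-0.3, 0.2, 0.7]
finger_gap: 0.0607
grip_force: 0.0
time: 21.48
tcp_pos: [0.5413, -0.253, 0.0206]
tool_rot: [0.128, 3.137, -0.001]
ft_force: [-0.0, -0.2, -0.4]
finger_gap: 0.0354
grip_force: 0.0
time: 21.73
tcp_pos: [0.5407, -0.2529, 0.0197]
tool_rot: [0.128, 3.139, -0.0]
ft_force: [-0.2, 1.6, 4.6]
finger_gap: 0.0159
grip_force: 30.0
time: 22.15
tcp_pos: [0.4851, -0.2485, 0.0197]
tool_rot: [-0.13, -3.138, -0.0]
ft_force: [-0.2, -0.1, -1.1]
finger_gap: 0.0156
grip_force: 30.0
tcp [ 0.4851 -0.2485  0.0197] units30 [ 0.48 11.85 -2.68] yaw -0.083 drz for psi 0.02 F [-0.2 -0.1 -1.1] gap 0.0156 grip 29.990349411964417
```

```bash
python3 -m handwheel '[{"travel":[0,0,-0.4],"dr":[0,0,0]},{"travel":[0,0,-0.6],"dr":[0,0,0]},{"travel":[0,0,-0.8],"dr":[0,0,0]},{"travel":[0,0,-0.8],"dr":[0,0,0]},{"travel":[0,0.5,0],"dr":[0,0,0]}]'
python3 -m handwheel '[{"travel":[0.04,0.87,0],"dr":[0,0,0]},{"travel":[0.04,0.87,0],"dr":[0,0,0]},{"travel":[0.04,0.87,0],"dr":[0,0,0]},{"travel":[0.04,0.87,0],"dr":[0,0,0]},{"travel":[0.04,0.87,0],"dr":[0,0,0]}]' >/dev/null
python3 -m handwheel '[{"travel":[0.04,0.87,0],"dr":[0,0,0]},{"travel":[0.04,0.87,0],"dr":[0,0,0]},{"travel":[0.04,0.87,0],"dr":[0,0,0]},{"travel":[0.04,0.87,0],"dr":[0,0,0]},{"travel":[0.04,0.87,0],"dr":[0,0,0]}]' >/dev/null
python3 -m handwheel '[{"travel":[0.04,0.87,0],"dr":[0,0,0]},{"travel":[0.04,0.87,0],"dr":[0,0,0]},{"travel":[0.04,0.87,0],"dr":[0,0,0]},{"travel":[0,0,0],"dr":[0,0,0]},{"travel":[0,0,0],"dr":[0,0,0]}]'
python3 -m handwheel '[{"travel":[0,0,0],"dr":[0,0,0]}]' >/dev/null
python3 -c "
from h import *
d=shot('wrist','w13');go(.4996,.1094,.0172,-.085)"
```

```text
time: 22.62
tcp_pos: [0.4916, -0.2381, 0.1034]
tool_rot: [0.134, 3.13, -0.009]
ft_force: [2.2, -1.1, -0.7]
finger_gap: 0.0156
grip_force: 30.0
time: 23.87
tcp_pos: [0.5007, 0.1084, 0.0982]
tool_rot: [0.122, 3.139, 0.001]
ft_force: [-0.1, -0.5, -1.3]
finger_gap: 0.0161
grip_force: 30.0
tcp [0.5007 0.105  0.0977] units30 [0.05 0.15 2.68] yaw -0.083 drz for psi 0.02 F [ 0.2  0.9 -1.4] gap 0.0158 grip 29.9900883436203
```

```bash
python3 -m handwheel '[{"travel":[0.05,0.1,0.8],"dr":[0,0,0.03]},{"travel":[0,0,0.8],"dr":[0,0,0]},{"travel":[0,0,0.7],"dr":[0,0,0]},{"travel":[0,0,0.33],"dr":[0,0,0]},{"travel":[0,0,0],"dr":[0,0,0]}]'
python3 -m handwheel '[{"travel":[-0.2,0,0],"dr":[0,0,0]},{"travel":[-0.2,0,0],"dr":[0,0,0]},{"travel":[0,0,0],"dr":[0,0,0]},{"travel":[0,0,0],"dr":[0,0,0]}]'
python3 -c "
from h import *
go(.5182,.1169,.0167,-.085)"
```

```text
time: 24.42
tcp_pos: [0.4983, 0.1075, 0.0173]
tool_rot: [-0.136, -3.136, 0.002]
ft_force: [-0.3, 0.3, -0.1]
finger_gap: 0.0155
grip_force: 30.0
time: 24.75
tcp_pos: [0.5122, 0.1079, 0.0193]
tool_rot: [0.134, 3.137, 0.001]
ft_force: [0.4, -0.7, -0.9]
finger_gap: 0.0158
grip_force: 30.0
tcp [0.5122 0.1079 0.0193] units30 [-0.17  0.31  0.09] yaw -0.086 drz for psi -0.01 F [ 0.4 -0.7 -0.9] gap 0.0158 grip 30.004254837458575
```

```bash
python3 -m handwheel '[{"travel":[-0.07,0.1,0.07],"dr":[0,0,0]},{"travel":[0,0,0],"dr":[0,0,0]}]'
python3 -m handwheel '[{"travel":[-0.06,0.05,0],"dr":[0,0,0]},{"travel":[0,0,0],"dr":[0,0,0]}]'
python3 -m handwheel '[{"travel":[-0.06,0,0],"dr":[0,0,0]},{"travel":[0,0,0],"dr":[0,0,0]}]'
python3 -m handwheel '[{"travel":[-0.05,0,0],"dr":[0,0,0]},{"travel":[0,0,0],"dr":[0,0,0]}]'
python3 -m handwheel '[{"travel":[-0.05,0,0],"dr":[0,0,0]},{"travel":[0,0,0],"dr":[0,0,0]}]'
```

```text
time: 24.92
tcp_pos: [0.5136, 0.1116, 0.0165]
tool_rot: [0.133, 3.138, 0.001]
ft_force: [0.0, -0.1, -0.6]
finger_gap: 0.0158
grip_force: 30.0
time: 25.08
tcp_pos: [0.5155, 0.1127, 0.0165]
tool_rot: [0.132, 3.138, 0.0]
ft_force: [-0.3, -0.0, -1.1]
finger_gap: 0.0157
grip_force: 30.0
time: 25.25
tcp_pos: [0.5174, 0.1121, 0.0165]
tool_rot: [0.133, 3.138, -0.0]
ft_force: [1.0, -1.0, -0.9]
finger_gap: 0.0156
grip_force: 30.0
time: 25.42
tcp_pos: [0.5182, 0.112, 0.0163]
tool_rot: [-0.133, -3.138, 0.0]
ft_force: [-1.5, -0.7, -0.9]
finger_gap: 0.0156
grip_force: 30.0
time: 25.58
tcp_pos: [0.5183, 0.1121, 0.016]
tool_rot: [-0.133, -3.135, 0.001]
ft_force: [-5.3, 1.0, 0.2]
finger_gap: 0.0157
grip_force: 30.0
```

```bash
python3 -m handwheel '[{"travel":[0.04,0.1,0],"dr":[0,0,0]},{"travel":[0,0,0],"dr":[0,0,0]}]'
python3 -m handwheel '[{"travel":[0,0.05,0],"dr":[0,0,0]},{"travel":[0,0,0],"dr":[0,0,0]}]'
python3 -m handwheel '[{"travel":[0,0.05,0],"dr":[0,0,0]},{"travel":[0,0,0],"dr":[0,0,0]}]'
python3 -m handwheel '[{"travel":[0,0.05,0],"dr":[0,0,0]},{"travel":[0,0,0],"dr":[0,0,0]}]'
python3 -m handwheel '[{"travel":[0,0.05,0],"dr":[0,0,0]},{"travel":[0,0,0],"dr":[0,0,0]}]'
```

```text
time: 25.75
tcp_pos: [0.5185, 0.1151, 0.0162]
tool_rot: [-0.133, -3.138, 0.001]
ft_force: [-3.7, 0.7, -0.2]
finger_gap: 0.0157
grip_force: 30.0
time: 25.92
tcp_pos: [0.5186, 0.1162, 0.0162]
tool_rot: [-0.133, -3.138, 0.001]
ft_force: [-2.9, -0.2, -0.8]
finger_gap: 0.0157
grip_force: 30.0
time: 26.08
tcp_pos: [0.5188, 0.1177, 0.0162]
tool_rot: [-0.133, -3.138, 0.001]
ft_force: [-3.3, -1.9, -0.1]
finger_gap: 0.0159
grip_force: 30.0
time: 26.25
tcp_pos: [0.5189, 0.1191, 0.0162]
tool_rot: [-0.133, -3.138, 0.001]
ft_force: [-4.5, -2.0, 0.2]
finger_gap: 0.0159
grip_force: 30.0
time: 26.42
tcp_pos: [0.5189, 0.1191, 0.0162]
tool_rot: [-0.134, -3.137, 0.004]
ft_force: [-5.6, -4.7, 1.2]
finger_gap: 0.0158
grip_force: 30.0
```

```bash
python3 -m handwheel '[{"travel":[0,0,0.04],"dr":[0,0,0]},{"travel":[0,0.03,0],"dr":[0,0,0]},{"travel":[0,0,0],"dr":[0,0,0]}]'
python3 -m handwheel '[{"travel":[-0.07,0.04,0],"dr":[0,0,0]},{"travel":[0,0,0],"dr":[0,0,0]}]'
python3 -m handwheel '[{"travel":[-0.03,0.02,0],"dr":[0,0,0]},{"travel":[0,0,0],"dr":[0,0,0]}]'
```

```text
time: 26.67
tcp_pos: [0.5189, 0.1191, 0.0158]
tool_rot: [-0.135, -3.136, 0.007]
ft_force: [-8.3, -7.4, 7.9]
finger_gap: 0.0155
grip_force: 30.0
time: 26.83
tcp_pos: [0.5189, 0.1191, 0.0158]
tool_rot: [-0.135, -3.131, 0.01]
ft_force: [-14.8, -9.9, 15.6]
finger_gap: 0.0159
grip_force: 30.0
time: 27.0
tcp_pos: [0.5189, 0.1191, 0.0158]
tool_rot: [-0.135, -3.13, 0.012]
ft_force: [-17.2, -10.8, 17.9]
finger_gap: 0.016
grip_force: 30.1
```

Registered. Relax, release, and go to the third plate (at about (.538, -.332)).

```bash
python3 -m handwheel '[{"travel":[0.12,-0.08,-0.05],"dr":[0,0,0]},{"travel":[0,0,0],"dr":[0,0,0]}]'
python3 -m handwheel '[{"travel":[0,0,0],"dr":[0,0,0]},{"travel":[0,0,0],"dr":[0,0,0]},{"travel":[0,0,0],"dr":[0,0,0]},{"travel":[0,0,0],"dr":[0,0,0]},{"travel":[0,0,0],"dr":[0,0,0]}]' 0.5
python3 -m handwheel '[{"travel":[0,0,-0.5],"dr":[0,0,0]},{"travel":[0,0,-0.8],"dr":[0,0,0]},{"travel":[0,0,-0.9],"dr":[0,0,0]},{"travel":[0,0,-0.9],"dr":[0,0,0]},{"travel":[0,-0.9,0],"dr":[0,0,0]}]' 0.7
python3 -c "
from h import *
d=shot('wrist','w14');go(.5362,-.334,.1,-.08)"
```

```text
time: 27.17
tcp_pos: [0.5188, 0.1191, 0.0171]
tool_rot: [-0.135, -3.139, 0.004]
ft_force: [-5.6, -4.3, 2.2]
finger_gap: 0.0161
grip_force: 30.0
time: 27.58
tcp_pos: [0.52, 0.122, 0.0173]
tool_rot: [0.132, 3.137, 0.002]
ft_force: [0.4, -0.7, -0.1]
finger_gap: 0.0394
grip_force: 0.0
time: 28.0
tcp_pos: [0.5208, 0.1016, 0.1159]
tool_rot: [0.12, 3.128, 0.01]
ft_force: [0.9, 0.4, 0.1]
finger_gap: 0.0596
grip_force: 0.0
tcp [0.5194 0.0908 0.1131] units30 [ -1.76 -14.06   0.47] yaw -0.085 drz for psi -0.05 F [-0.2 -6.8 -1.2] gap 0.0603 grip 0.0
```

```bash
python3 -m handwheel '[{"travel":[-0.11,-0.88,0],"dr":[0,0,0]},{"travel":[-0.11,-0.88,0],"dr":[0,0,0]},{"travel":[-0.11,-0.88,0],"dr":[0,0,0]},{"travel":[-0.11,-0.88,0],"dr":[0,0,0]},{"travel":[-0.11,-0.88,0],"dr":[0,0,0]}]'>/dev/null
python3 -m handwheel '[{"travel":[-0.11,-0.88,0],"dr":[0,0,0]},{"travel":[-0.11,-0.88,0],"dr":[0,0,0]},{"travel":[-0.11,-0.88,0],"dr":[0,0,0]},{"travel":[-0.11,-0.88,0],"dr":[0,0,0]},{"travel":[-0.11,-0.88,0],"dr":[0,0,0]}]'>/dev/null
python3 -m handwheel '[{"travel":[-0.11,-0.88,0],"dr":[0,0,0]},{"travel":[-0.11,-0.88,0],"dr":[0,0,0]},{"travel":[-0.11,-0.88,0],"dr":[0,0,0]},{"travel":[-0.11,-0.88,0],"dr":[0,0,0]},{"travel":[-0.11,-0.88,0],"dr":[0,0,0]}]'>/dev/null
python3 -m handwheel '[{"travel":[-0.11,-0.88,0],"dr":[0,0,0]},{"travel":[0,0,0],"dr":[0,0,0]},{"travel":[0,0,0],"dr":[0,0,0]},{"travel":[0,0,0],"dr":[0,0,0]}]'
python3 - <<'E'
from h import *
go(.5362,-.334,.018,-.082);d=shot('wrist','w15')
print(proj(d,[.5384,-.3323,.04]))
a=cv2.imread('pics/w14.png')[:300];b=cv2.imread('pics/w15.png')[:300]
cv2.imwrite('pics/c6.png',np.vstack([a,b]))
E
```

```text
time: 29.63
tcp_pos: [0.5337, -0.33, 0.1092]
tool_rot: [-0.133, -3.138, -0.002]
ft_force: [-0.2, 0.7, 0.2]
finger_gap: 0.0609
grip_force: 0.0
tcp [ 0.5337 -0.33    0.1092] units30 [-0.1  -0.13  3.04] yaw -0.085 drz for psi -0.03 F [-0.2  0.7  0.2] gap 0.0609 grip 0.0
(np.float64(259.0638821146689), np.float64(210.43283271739597))
```

View pics/c6.png

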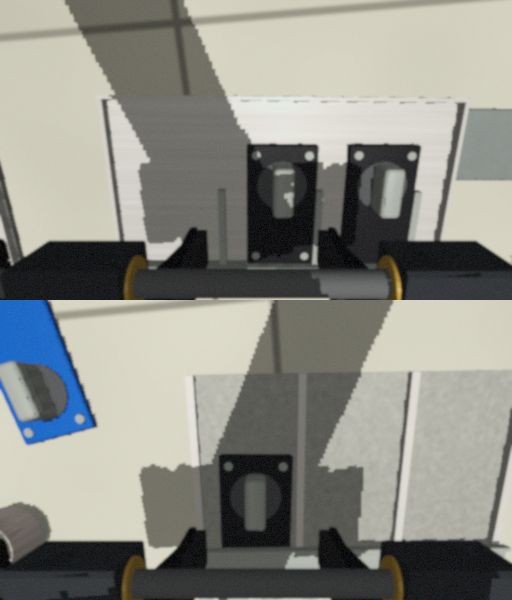

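```bash
python3 -m handwheel '[{"travel":[-0.04,-0.18,0.8],"dr":[0,0,-0.03]},{"travel":[0,0,0.8],"dr":[0,0,0]},{"travel":[0,0,0.8],"dr":[0,0,0]},{"travel":[0,0,0.6],"dr":[0,0,0]},{"travel":[0,0,0],"dr":[0,0,0]}]'
python3 -m handwheel '[{"travel":[0,0,0],"dr":[0,0,0]},{"travel":[0,0,0],"dr":[0,0,0]},{"travel":[0,0,0],"dr":[0,0,0]},{"travel":[0,0,0],"dr":[0,0,0]},{"travel":[0,0,0],"dr":[0,0,0]}]' 0
python3 -m handwheel '[{"travel":[0,0,0],"dr":[0,0,0]},{"travel":[0,0,0],"dr":[0,0,0]},{"travel":[0,0,0],"dr":[0,0,0]}]'
python3 -m handwheel '[{"travel":[0.46,0,0],"dr":[0,0,0]},{"travel":[0.46,0,0],"dr":[0,0,0]},{"travel":[0.46,0,0],"dr":[0,0,0]},{"travel":[0.46,0,0],"dr":[0,0,0]},{"travel":[0,0,0],"dr":[0,0,0]}]'
python3 -c "
from h import *
go(.4925,.026,.1,-.085)"
```

```text
time: 30.1
tcp_pos: [0.5328, -0.3333, 0.016]
tool_rot: [-0.124, -3.135, -0.005]
ft_force: [-1.0, 0.4, -0.7]
finger_gap: 0.0607
grip_force: 0.0
time: 30.52
tcp_pos: [0.5349, -0.3367, 0.021]
tool_rot: [0.128, 3.137, -0.001]
ft_force: [-1.0, -0.4, -0.6]
finger_gap: 0.0355
grip_force: 0.0
time: 30.77
tcp_pos: [0.5343, -0.3364, 0.02]
tool_rot: [0.129, 3.139, 0.0]
ft_force: [0.3, 0.6, 2.8]
finger_gap: 0.0159
grip_force: 29.9
time: 31.18
tcp_pos: [0.4771, -0.3322, 0.02]
tool_rot: [-0.131, -3.137, -0.0]
ft_force: [-0.9, 0.1, -0.2]
finger_gap: 0.0158
grip_force: 30.0
tcp [ 0.4771 -0.3322  0.02  ] units30 [ 0.49 11.94 -2.67] yaw -0.083 drz for psi 0.02 F [-0.9  0.1 -0.2] gap 0.0158 grip 29.999683499336243
```

```bash
python3 -m handwheel '[{"travel":[0,0,-0.4],"dr":[0,0,0]},{"travel":[0,0,-0.6],"dr":[0,0,0]},{"travel":[0,0,-0.8],"dr":[0,0,0]},{"travel":[0,0,-0.8],"dr":[0,0,0]},{"travel":[0,0.5,0],"dr":[0,0,0]}]'
python3 -m handwheel '[{"travel":[0.04,0.88,0],"dr":[0,0,0]},{"travel":[0.04,0.88,0],"dr":[0,0,0]},{"travel":[0.04,0.88,0],"dr":[0,0,0]},{"travel":[0.04,0.88,0],"dr":[0,0,0]},{"travel":[0.04,0.88,0],"dr":[0,0,0]}]' >/dev/null
python3 -m handwheel '[{"travel":[0.04,0.88,0],"dr":[0,0,0]},{"travel":[0.04,0.88,0],"dr":[0,0,0]},{"travel":[0.04,0.88,0],"dr":[0,0,0]},{"travel":[0.04,0.88,0],"dr":[0,0,0]},{"travel":[0.04,0.88,0],"dr":[0,0,0]}]' >/dev/null
python3 -m handwheel '[{"travel":[0.04,0.88,0],"dr":[0,0,0]},{"travel":[0.04,0.88,0],"dr":[0,0,0]},{"travel":[0.04,0.88,0],"dr":[0,0,0]},{"travel":[0,0,0],"dr":[0,0,0]},{"travel":[0,0,0],"dr":[0,0,0]}]'
python3 -m handwheel '[{"travel":[0,0,0],"dr":[0,0,0]},{"travel":[0,0,0],"dr":[0,0,0]}]' >/dev/null
python3 -c "
from h import *
go(.4925,.0255,.0172,-.085)"
```

```text
time: 31.6
tcp_pos: [0.4836, -0.3221, 0.1038]
tool_rot: [0.134, 3.13, -0.011]
ft_force: [0.9, -1.3, 0.6]
finger_gap: 0.0161
grip_force: 30.0
time: 32.85
tcp_pos: [0.4929, 0.0292, 0.0977]
tool_rot: [-0.12, -3.139, -0.001]
ft_force: [-0.2, -0.6, -1.8]
finger_gap: 0.0157
grip_force: 30.0
tcp [0.493  0.0255 0.0976] units30 [ 0.01 -0.    2.68] yaw -0.083 drz for psi 0.02 F [ 0.4  0.4 -1.8] gap 0.0156 grip 29.999427795410156
```

```bash
python3 -m handwheel '[{"travel":[0,0,0.8],"dr":[0,0,0.02]},{"travel":[0,0,0.8],"dr":[0,0,0]},{"travel":[0,0,0.7],"dr":[0,0,0]},{"travel":[0,0,0.36],"dr":[0,0,0]},{"travel":[0,0,0],"dr":[0,0,0]}]'
python3 -m handwheel '[{"travel":[-0.2,0,0],"dr":[0,0,0]},{"travel":[-0.2,0,0],"dr":[0,0,0]},{"travel":[0,0,0],"dr":[0,0,0]},{"travel":[0,0,0],"dr":[0,0,0]}]'
python3 -m handwheel '[{"travel":[-0.05,0.05,0.05],"dr":[0,0,0]},{"travel":[0,0,0],"dr":[0,0,0]}]'
python3 -m handwheel '[{"travel":[-0.06,0.05,0],"dr":[0,0,0]},{"travel":[0,0,0],"dr":[0,0,0]}]'
python3 -m handwheel '[{"travel":[-0.05,0,0],"dr":[0,0,0]},{"travel":[0,0,0],"dr":[0,0,0]}]'
python3 -c "
from h import *
go(.511,.034,.017,-.085)"
```

```text
time: 33.43
tcp_pos: [0.4923, 0.0252, 0.0167]
tool_rot: [-0.134, -3.136, 0.001]
ft_force: [-1.6, -0.8, -0.7]
finger_gap: 0.0155
grip_force: 30.0
time: 33.77
tcp_pos: [0.506, 0.0252, 0.0185]
tool_rot: [0.132, 3.138, 0.0]
ft_force: [-0.4, -1.6, -2.0]
finger_gap: 0.0157
grip_force: 30.0
time: 33.93
tcp_pos: [0.5067, 0.027, 0.0165]
tool_rot: [0.131, 3.139, 0.0]
ft_force: [-0.2, 0.2, -2.0]
finger_gap: 0.0157
grip_force: 30.0
time: 34.1
tcp_pos: [0.5088, 0.0285, 0.0166]
tool_rot: [0.131, 3.138, 0.0]
ft_force: [-0.9, -1.1, -1.1]
finger_gap: 0.016
grip_force: 30.0
time: 34.27
tcp_pos: [0.5099, 0.028, 0.0165]
tool_rot: [-0.131, -3.139, -0.0]
ft_force: [-0.7, -0.2, -1.1]
finger_gap: 0.0158
grip_force: 30.0
tcp [0.5099 0.028  0.0165] units30 [-0.02  0.2  -0.02] yaw -0.084 drz for psi 0.01 F [-0.7 -0.2 -1.1] gap 0.0158 grip 29.99880442279391
```

```bash
python3 -m handwheel '[{"travel":[-0.05,0,0],"dr":[0,0,0]},{"travel":[0,0,0],"dr":[0,0,0]}]'
python3 -m handwheel '[{"travel":[-0.04,0,0],"dr":[0,0,0]},{"travel":[0,0,0],"dr":[0,0,0]}]'
python3 -m handwheel '[{"travel":[0.02,0.1,0],"dr":[0,0,0]},{"travel":[0,0,0],"dr":[0,0,0]}]'
python3 -m handwheel '[{"travel":[0,0.07,0],"dr":[0,0,0]},{"travel":[0,0,0],"dr":[0,0,0]}]'
python3 -m handwheel '[{"travel":[0,0.05,0],"dr":[0,0,0]},{"travel":[0,0,0],"dr":[0,0,0]}]'
python3 -m handwheel '[{"travel":[0,0.05,0],"dr":[0,0,0]},{"travel":[0,0,0],"dr":[0,0,0]}]'
```

```text
time: 34.43
tcp_pos: [0.51, 0.028, 0.016]
tool_rot: [-0.131, -3.136, 0.0]
ft_force: [-5.9, 0.4, -0.1]
finger_gap: 0.0157
grip_force: 30.0
time: 34.6
tcp_pos: [0.51, 0.028, 0.0156]
tool_rot: [-0.131, -3.133, 0.0]
ft_force: [-7.2, 1.0, 1.0]
finger_gap: 0.0158
grip_force: 30.0
time: 34.77
tcp_pos: [0.5102, 0.0301, 0.0157]
tool_rot: [-0.132, -3.135, 0.002]
ft_force: [-5.7, 0.3, -0.5]
finger_gap: 0.0159
grip_force: 30.0
time: 34.93
tcp_pos: [0.5103, 0.0317, 0.0156]
tool_rot: [-0.132, -3.134, 0.003]
ft_force: [-5.2, -1.4, -0.5]
finger_gap: 0.0156
grip_force: 30.0
time: 35.1
tcp_pos: [0.5105, 0.0328, 0.0156]
tool_rot: [-0.133, -3.134, 0.003]
ft_force: [-4.9, -1.5, -0.6]
finger_gap: 0.016
grip_force: 30.0
time: 35.27
tcp_pos: [0.5105, 0.0341, 0.0156]
tool_rot: [-0.133, -3.134, 0.004]
ft_force: [-5.1, -2.5, -0.1]
finger_gap: 0.0158
grip_force: 30.0
```

```bash
python3 -m handwheel '[{"travel":[0,0.05,0],"dr":[0,0,0]},{"travel":[0,0,0],"dr":[0,0,0]}]'
python3 -m handwheel '[{"travel":[0,0.05,0.03],"dr":[0,0,0]},{"travel":[0,0,0],"dr":[0,0,0]}]'
python3 -m handwheel '[{"travel":[-0.03,0.05,0.02],"dr":[0,0,0]},{"travel":[0,0,0],"dr":[0,0,0]}]'
python3 -m handwheel '[{"travel":[-0.04,0.03,0],"dr":[0,0,0]},{"travel":[0,0,0],"dr":[0,0,0]}]'
```

```text
time: 35.43
tcp_pos: [0.5105, 0.0346, 0.0156]
tool_rot: [-0.134, -3.134, 0.006]
ft_force: [-6.6, -3.9, -0.0]
finger_gap: 0.0155
grip_force: 30.0
time: 35.6
tcp_pos: [0.5105, 0.0346, 0.0155]
tool_rot: [-0.135, -3.133, 0.009]
ft_force: [-9.2, -7.3, 8.5]
finger_gap: 0.0161
grip_force: 30.0
time: 35.77
tcp_pos: [0.5105, 0.0346, 0.0154]
tool_rot: [-0.136, -3.13, 0.012]
ft_force: [-13.7, -9.9, 15.8]
finger_gap: 0.0157
grip_force: 30.0
time: 35.93
tcp_pos: [0.5105, 0.0346, 0.0154]
tool_rot: [-0.137, -3.128, 0.015]
ft_force: [-18.0, -12.3, 19.7]
finger_gap: 0.0157
grip_force: 30.0
```

```bash
python3 -m handwheel '[{"travel":[0.13,-0.09,-0.05],"dr":[0,0,0]},{"travel":[0,0,0],"dr":[0,0,0]}]'
python3 -m handwheel '[{"travel":[0,0,0],"dr":[0,0,0]},{"travel":[0,0,0],"dr":[0,0,0]},{"travel":[0,0,0],"dr":[0,0,0]},{"travel":[0,0,0],"dr":[0,0,0]},{"travel":[0,0,0],"dr":[0,0,0]}]' 0.5
python3 -m handwheel '[{"travel":[0,0,-0.5],"dr":[0,0,0]},{"travel":[0,0,-0.9],"dr":[0,0,0]},{"travel":[0,0,-0.9],"dr":[0,0,0]},{"travel":[0,0,-0.9],"dr":[0,0,0]},{"travel":[0,0,-0.9],"dr":[0,0,0]}]' 1
python3 -m handwheel '[{"travel":[-0.7,0.5,-0.9],"dr":[0,0,0]},{"travel":[-0.7,0.5,-0.9],"dr":[0,0,0]},{"travel":[-0.7,0.5,-0.9],"dr":[0,0,0]},{"travel":[-0.7,0.5,-0.9],"dr":[0,0,0]},{"travel":[-0.7,0.5,-0.9],"dr":[0,0,0]}]'
python3 -m handwheel '[{"travel":[0,0,0],"dr":[0,0,0]},{"travel":[0,0,0],"dr":[0,0,0]},{"travel":[0,0,0],"dr":[0,0,0]}]'
python3 - <<'E'
from h import *
d=shot('wrist','w16');go(.595,.346,.27,-.085)
a=cv2.imread('pics/w16.png')[:260]
cv2.imwrite('pics/c7.png',cv2.resize(a,None,fx=1.56,fy=1.56,interpolation=cv2.INTER_CUBIC))
E
```

```text
time: 36.1
tcp_pos: [0.5103, 0.0346, 0.0165]
tool_rot: [-0.135, -3.137, 0.007]
ft_force: [-4.2, -7.1, 1.3]
finger_gap: 0.0159
grip_force: 30.0
time: 36.52
tcp_pos: [0.512, 0.0392, 0.0169]
tool_rot: [0.13, 3.137, 0.001]
ft_force: [0.9, 0.5, 0.3]
finger_gap: 0.04
grip_force: 0.0
time: 36.93
tcp_pos: [0.5114, 0.0392, 0.1409]
tool_rot: [0.13, 3.138, 0.0]
ft_force: [0.7, -0.2, 0.6]
finger_gap: 0.0694
grip_force: 0.0
time: 37.35
tcp_pos: [0.6231, 0.1056, 0.2762]
tool_rot: [0.131, 3.138, 0.001]
ft_force: [0.3, 0.5, -0.7]
finger_gap: 0.0866
grip_force: 0.0
time: 37.6
tcp_pos: [0.6216, 0.1047, 0.2735]
tool_rot: [-0.131, -3.138, 0.001]
ft_force: [0.1, -0.3, -0.1]
finger_gap: 0.0868
grip_force: 0.0
tcp [0.6211 0.1041 0.2731] units30 [1.54 7.96 0.1 ] yaw -0.084 drz for psi 0.01 F [ 0.2 -0.4  0. ] gap 0.0872 grip 0.0
```

View pics/c7.png

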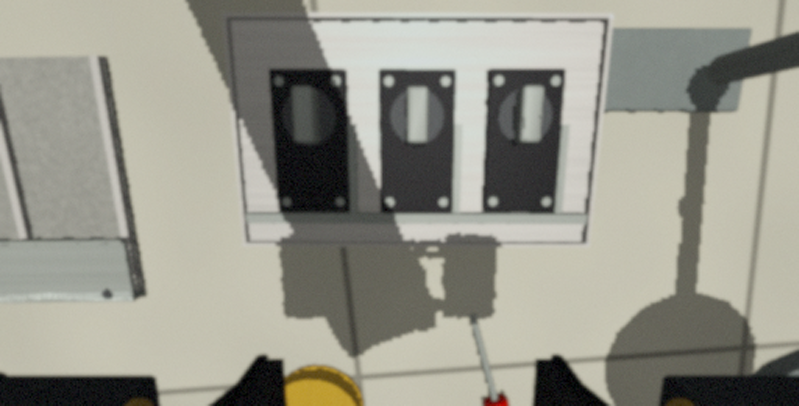

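```bash
python3 -m handwheel '[{"travel":[0.2,0.9,0],"dr":[0,0,0]},{"travel":[0.2,0.9,0],"dr":[0,0,0]},{"travel":[0.2,0.9,0],"dr":[0,0,0]},{"travel":[0.2,0.9,0],"dr":[0,0,0]},{"travel":[0.2,0.9,0],"dr":[0,0,0]}]' >/dev/null
python3 -m handwheel '[{"travel":[0.2,0.9,0],"dr":[0,0,0]},{"travel":[0.2,0.9,0],"dr":[0,0,0]},{"travel":[0.2,0.9,0],"dr":[0,0,0]},{"travel":[0.2,0.9,0],"dr":[0,0,0]},{"travel":[0,0,0],"dr":[0,0,0]}]' >/dev/null
python3 -m handwheel '[{"travel":[0,0,0],"dr":[0,0,0]},{"travel":[0,0,0],"dr":[0,0,0]}]'
python3 - <<'E'
from h import *
d=shot('wrist','w17');go(.595,.352,.176,-.085);print(proj(d,[.595,.352,.21]))
im=cv2.imread('pics/w17.png');cv2.imwrite('pics/c8.png',im)
E
```

```text
time: 38.65
tcp_pos: [0.5884, 0.3497, 0.2734]
tool_rot: [-0.133, -3.138, 0.004]
ft_force: [-0.4, -0.2, -0.5]
finger_gap: 0.0871
grip_force: 0.0
tcp [0.589  0.3491 0.2737] units30 [-0.19  0.12  3.26] yaw -0.086 drz for psi -0.01 F [-0.3 -0.9  0.2] gap 0.0873 grip 0.0
(np.float64(265.63784966122415), np.float64(214.92316645976365))
```

View pics/c8.png

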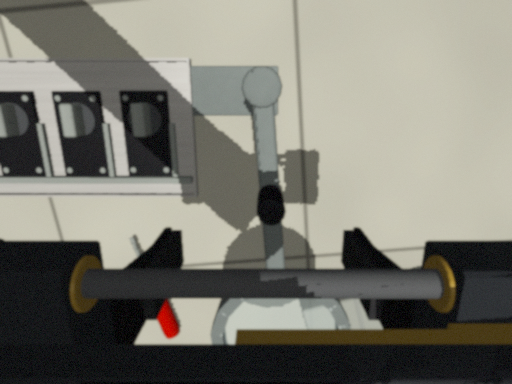

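```bash
python3 -m handwheel '[{"travel":[-0.17,0.19,0.8],"dr":[0,0,-0.8]},{"travel":[0,0,0.8],"dr":[0,0,0]},{"travel":[0,0,0.8],"dr":[0,0,0]},{"travel":[0,0,0.84],"dr":[0,0,0]},{"travel":[0,0,0],"dr":[0,0,0]}]'
python3 -m handwheel '[{"travel":[0,0,0],"dr":[0,0,0]},{"travel":[0,0,0],"dr":[0,0,0]},{"travel":[0,0,0],"dr":[0,0,0]},{"travel":[0,0,0],"dr":[0,0,0]},{"travel":[0,0,0],"dr":[0,0,0]}]' 0
python3 -m handwheel '[{"travel":[0,0,0],"dr":[0,0,0]},{"travel":[0,0,0],"dr":[0,0,0]},{"travel":[0,0,0],"dr":[0,0,0]},{"travel":[0,0,0],"dr":[0,0,0]},{"travel":[0,0,0],"dr":[0,0,0]}]'
python3 -c "
from h import *
go(.595,.355,.176,0)"
```

```text
time: 39.12
tcp_pos: [0.5925, 0.352, 0.1711]
tool_rot: [-0.01, -3.134, 0.01]
ft_force: [-0.6, -0.9, -1.0]
finger_gap: 0.0873
grip_force: 0.0
time: 39.53
tcp_pos: [0.5948, 0.3569, 0.1789]
tool_rot: [0.006, 3.139, 0.002]
ft_force: [0.5, -0.5, 1.0]
finger_gap: 0.0615
grip_force: 0.0
time: 39.95
tcp_pos: [0.5942, 0.3565, 0.1772]
tool_rot: [0.006, 3.142, -0.0]
ft_force: [0.7, 0.3, -0.0]
finger_gap: 0.0282
grip_force: 0.0
tcp [0.5942 0.3565 0.1772] units30 [-0.03 -0.05  0.04] yaw -0.004 drz for psi -0.04 F [ 0.7  0.3 -0. ] gap 0.0282 grip 0.0
```

```bash
python3 -m handwheel '[{"travel":[0,0,0],"dr":[0,0,0]},{"travel":[0,0,0],"dr":[0,0,0]},{"travel":[0,0,0],"dr":[0,0,0]},{"travel":[0.015,-0.3,0],"dr":[0,0,1]},{"travel":[0.015,-0.3,0],"dr":[0,0,1]}]'
python3 -m handwheel '[{"travel":[0.015,-0.3,0],"dr":[0,0,1]},{"travel":[0.015,-0.3,0],"dr":[0,0,1]},{"travel":[0.015,-0.3,0],"dr":[0,0,1]},{"travel":[0,0,0],"dr":[0,0,0]}]'
python3 -c "
from h import *
go(.595,.355,.176,0)"
```

```text
time: 40.37
tcp_pos: [0.5925, 0.3399, 0.1772]
tool_rot: [0.323, 3.124, 0.003]
ft_force: [0.8, 1.8, -0.3]
finger_gap: 0.0211
grip_force: 30.0
time: 40.7
tcp_pos: [0.5823, 0.3115, 0.1772]
tool_rot: [-0.79, -3.04, 0.003]
ft_force: [-0.2, -0.6, -0.6]
finger_gap: 0.0215
grip_force: 30.0
tcp [0.5823 0.3115 0.1772] units30 [0.33 1.47 0.04] yaw -0.508 drz for psi -5.08 F [-0.2 -0.6 -0.6] gap 0.0215 grip 30.000781933777034
```

```bash
python3 -m handwheel '[{"travel":[0.015,-0.3,0],"dr":[0,0,1]},{"travel":[0.015,-0.3,0],"dr":[0,0,1]},{"travel":[0.015,-0.3,0],"dr":[0,0,1]},{"travel":[0.015,-0.3,0],"dr":[0,0,1]},{"travel":[0.015,-0.3,0],"dr":[0,0,1]}]'
python3 -m handwheel '[{"travel":[0.015,-0.3,0],"dr":[0,0,1]},{"travel":[0.015,-0.3,0],"dr":[0,0,1]},{"travel":[0.015,-0.3,0],"dr":[0,0,1]},{"travel":[0.015,-0.3,0],"dr":[0,0,1]},{"travel":[0,0,0],"dr":[0,0,0]}]'
python3 -m handwheel '[{"travel":[0,0,0],"dr":[0,0,0]},{"travel":[0,0,0],"dr":[0,0,0]}]'
python3 - <<'E'
from h import *
p=np.array([.5053,.355]);a=np.arctan2(-.235,.05)-.085;t=p+.09*np.array([np.cos(a),np.sin(a)]);print(a,t)
go(*t,.176,a);q=read_state()['tcp_pos'][:2]-p;print(np.hypot(*q),np.arctan2(q[1],q[0]))
E
```

```text
time: 41.12
tcp_pos: [0.5535, 0.2804, 0.1772]
tool_rot: [1.513, 2.751, 0.002]
ft_force: [2.6, -0.6, -1.6]
finger_gap: 0.0214
grip_force: 30.0
time: 41.53
tcp_pos: [0.5177, 0.2664, 0.1771]
tool_rot: [2.029, 2.397, -0.006]
ft_force: [0.2, -3.7, -0.8]
finger_gap: 0.0212
grip_force: 30.0
time: 41.7
tcp_pos: [0.5194, 0.2667, 0.1771]
tool_rot: [2.025, 2.4, -0.003]
ft_force: [-0.5, -5.7, 1.0]
finger_gap: 0.0212
grip_force: 30.0
-1.446156480920684 [0.51648856 0.26569817]
tcp [0.5194 0.2667 0.1771] units30 [-0.02 -0.1   0.04] yaw -1.402 drz for psi 0.44 F [-0.5 -5.7  1. ] gap 0.0212 grip 29.9983413470909
0.089440016218897 -1.4130092984789102
```

```bash
python3 -m handwheel '[{"travel":[0,-0.1,0],"dr":[0,0,0.4]},{"travel":[0,0,0],"dr":[0,0,0]},{"travel":[0,0,0],"dr":[0,0,0]}]'
python3 -m handwheel '[{"travel":[0,0,0],"dr":[0,0,0]},{"travel":[0,0,0],"dr":[0,0,0]},{"travel":[0,0,0],"dr":[0,0,0]},{"travel":[0,0,0],"dr":[0,0,0]},{"travel":[0,0,0],"dr":[0,0,0]}]' 1
python3 -m handwheel '[{"travel":[0,0,0],"dr":[0,0,0]},{"travel":[0,0,-0.9],"dr":[0,0,0]},{"travel":[0,0,-0.9],"dr":[0,0,0]},{"travel":[0,0,-0.9],"dr":[0,0,0]},{"travel":[0,0,-0.9],"dr":[0,0,0]}]' 1
python3 -m handwheel '[{"travel":[-0.8,0,-0.7],"dr":[0,0,0]},{"travel":[-0.8,0,-0.7],"dr":[0,0,0]},{"travel":[-0.8,0,-0.7],"dr":[0,0,0]},{"travel":[-0.8,0,-0.7],"dr":[0,0,0]},{"travel":[-0.8,0,-0.7],"dr":[0,0,0]}]' >/dev/null
python3 -m handwheel '[{"travel":[-0.8,0,-0.3],"dr":[0,0,0]},{"travel":[-0.8,0,-0.3],"dr":[0,0,0]},{"travel":[-0.8,0,-0.3],"dr":[0,0,0]},{"travel":[-0.8,0,0],"dr":[0,0,0]},{"travel":[-0.8,0,0],"dr":[0,0,0]}]' >/dev/null
python3 -m handwheel '[{"travel":[-0.8,0,0],"dr":[0,0,0]},{"travel":[-0.8,0,0],"dr":[0,0,0]},{"travel":[0,0,0],"dr":[0,0,0]},{"travel":[0,0,0],"dr":[0,0,0]},{"travel":[0,0,0],"dr":[0,0,0]}]'
python3 - <<'E'
from h import *
for n in('wrist','side','scene'):
    d=shot(n,'f_'+n);g=cv2.cvtColor(d['img'],cv2.COLOR_RGB2GRAY)
    u,v=proj(d,[.5352,.1166,.159]);e=proj(d,[.5352+.068,.1166,.159]);f=proj(d,[.5352,.1166+.068,.159])
    print(n,'expected',np.round([u,v]),np.round(e),np.round(f))
    if n=='wrist':
        r=np.hypot(e[0]-u,e[1]-v)
        c=cv2.HoughCircles(cv2.medianBlur(g,5),cv2.HOUGH_GRADIENT,1,30,param1=80,param2=18,minRadius=int(r*.75),maxRadius=int(r*1.12))
        print(r,None if c is None else [(q.round(1),ray(d,q[0],q[1],.159).round(4)) for q in c[0][:4]])
E
```

```text
time: 41.95
tcp_pos: [0.5161, 0.2661, 0.1771]
tool_rot: [2.074, 2.359, -0.004]
ft_force: [-1.2, -5.4, 1.5]
finger_gap: 0.0214
grip_force: 30.0
time: 42.37
tcp_pos: [0.5161, 0.2683, 0.1774]
tool_rot: [-2.074, -2.359, -0.001]
ft_force: [0.6, 0.6, -0.3]
finger_gap: 0.0466
grip_force: 0.0
time: 42.78
tcp_pos: [0.5159, 0.2676, 0.2865]
tool_rot: [-2.075, -2.358, -0.0]
ft_force: [0.3, 0.0, 0.6]
finger_gap: 0.0795
grip_force: 0.0
time: 44.03
tcp_pos: [0.5525, -0.0173, 0.4173]
tool_rot: [-2.075, -2.359, -0.001]
ft_force: [-0.3, -0.5, -0.9]
finger_gap: 0.0873
grip_force: 0.0
wrist expected [261.  47.] [317.  55.] [269. -17.]
56.75452331743275 [(array([264.5,  43.5,  47.7], dtype=float32), array([0.5386, 0.1214, 0.159 ]))]
side expected [231. 246.] [206. 242.] [225. 267.]
scene expected [318. 178.] [326. 188.] [336. 175.]
```

```bash
python3 - <<'E'
from h import *
for n,r,u,v in(('side',26,231,246),):
    d=load('f_'+n);g=cv2.imread(f'pics/f_{n}.png',0)
    o=cv2.imread('pics/side1.png',0)
    m=(cv2.absdiff(g,o)>18).astype(np.uint8);m=m[v-45:v+45,u-45:u+45]
    c=cv2.HoughCircles(cv2.resize(g[v-60:v+60,u-60:u+60],None,fx=4,fy=4,interpolation=cv2.INTER_CUBIC),cv2.HOUGH_GRADIENT,1,40,param1=60,param2=20,minRadius=75,maxRadius=120)
    for q in (c[0][:4] if c is not None else []):
        a,b=q[0]/4+u-60,q[1]/4+v-60;print((a,b,q[2]/4),ray(d,a,b,.165).round(4))
for n in ('side0','f_side'):
    g=cv2.imread(f'pics/{n}.png');R_=g[...,2].astype(int)-np.maximum(g[...,1],g[...,0])
    ys,xs=np.where(R_>80);print(n,'screwdriver',xs.mean().round(1),ys.mean().round(1))
E
```

```text
(np.float32(232.875), np.float32(242.875), np.float32(29.85)) [0.5307 0.1102 0.165 ]
(np.float32(228.125), np.float32(274.875), np.float32(23.25)) [0.5213 0.2112 0.165 ]
(np.float32(219.625), np.float32(241.375), np.float32(22.1)) [0.566  0.1122 0.165 ]
side0 screwdriver 132.1 279.0
f_side screwdriver 132.2 279.0
```

```bash
python3 - <<'E'
from h import *
q=-.085;W=lambda x,y,z:[.5352+np.cos(q)*x-np.sin(q)*y,.1166+np.sin(q)*x+np.cos(q)*y,z]
for n in('f_side','f_scene','f_wrist'):
    d=load(n);g=cv2.imread(f'pics/{n}.png',0)
    for b in(85,0,-85):
        o=[]
        for x in(-56,-47,-25,0,25,48):
            s=''
            for y in(-38,-33,-27,-18,18,27,33):
                u,v=np.round(proj(d,W((5+x)/1e3,(b+y)/1e3,.011))).astype(int)
                s+=f'{g[v,u]:4d}' if 0<=v<384 and 0<=u<512 else '  --'
            o.append(s)
        print(n,b);print('\n'.join(o))
E
```

```text
f_side 85
 178 139 102  51  57  49 142
 167 136  96  49  84  69 135
  70  63  71 132  95 110 112
   6   6  33  69  18  78 116
  71  48  29  21  21  94 110
  76  73  66  43  68  97 108
f_side 0
 152 100  84  38  85  76 147
  78  61  37   7  33  24  67
  72  50  37  58  16  27  50
  55  44  61  83  25  26  18
  84  84  59  27   6  32  53
  75  44  43  21  31  29  56
f_side -85
 178 139  86  79  68  84 146
 132 118  89  47  66  55 101
 179 167 152 155  99  54  49
 177 168 132 146  93 109 110
 168 141 112  91  82  99 109
 137 138 121 102 100  98 110
f_scene 85
 215 204 142 135 106 186 205
 201 155 105  83 101 111 179
 164 136  90  75  67  82 164
  90  77  44  44  51  77 119
  92  86  45  50  47  60 143
  96 112 127 140 139 135 163
f_scene 0
 211 209 191 136  94 147 181
 189 129  84  82  85 100 188
  92  83  48  46  58  65 115
  92  80  47  43  44  50  75
  89  77  43  42  43  46  72
  78  76  76  77  78  75  78
f_scene -85
 216 213 157 180 176 167 197
 211 185 131  81 149  96 175
 214 196  81  66  68  53  81
 213 183  67  49  43  46  71
 208 164 104  48  39  47  71
 123 127 132 147 126 133  99
f_wrist 85
 202 201 163 163  --  --  --
 203 203 121 173  --  --  --
 148 171 121 134  --  --  --
 147 146 105 105  --  --  --
 149 147 107 123  --  --  --
 148 191 117 136  --  --  --
f_wrist 0
 140 193 181 175 143 150 201
 144 145 108 127 110 119 178
 146 146 108 114 118 104 145
 148 147 110 104 103 104 134
 144 147 108 106 107 105 131
 135 143 111 115 105 112 133
f_wrist -85
 201 200 175 160 143 154 134
 201 200 105 138  79 137 134
 199 197 128  79 127 135 138
 198 196 125  48 135 147 134
 194 194 103  44  96 135 137
 184 191 110  88  46  36 128
```

Scene and wrist readings put all three plates inside their registered outlines, and nothing else has been disturbed.

```bash
python3 -c "
from station import close_job
print(close_job())"
```

```text
the job is handed in; nothing more can be done
None
```

I handed the job in at about 44 s. All three plates lie flat in the tray, each pushed against its fence and rib, and the lens is back over the tray middle, to about 7 mm by camera estimate. The last lens and plate checks were numeric only. I saw no sign that the bystanders moved, though only the screwdriver was measured.

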